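# Load the next veneered panel into the glue press

## Task

Put the next panel in the glue press: lift the iron weight off the stack and stand it on the bench, then slide the dark top panel (without lifting it) straight across off the stack onto the press bed until it lies square and centred under the platen, leaving the other panels as they are. Then wind the crank clockwise, keeping it down on its square shaft end, until the platen clamps the panel firmly. Gently stand the weight back on the middle of the remaining stack, and leave the other things on the bench alone.

Things in the scene. Friction and masses are not known exactly. Their poses are not given: they have to be found in the camera images.
- bed_center (a point): Centre of the top face of the press bed: flat, grey, 200 mm (x) by 240 mm (y), 52 mm above the bench, on a green base; fixed. Its x points roughly away from the robot, y roughly to the robot's left (the way the panel is slid), z up. Open at both y ends; columns of 22 mm diameter at x = -85 and 85 mm, y = 0 carry a crossbar 215 by 50 mm (x by y), 130 to 166 mm above the bench.
- platen_under (a point): Centre of the underside of the platen, an aluminium pressing plate with a black rubber facing, 120 mm (x) by 130 mm (y), 18 mm thick in all, over the bed's middle. At the start 35 mm above the bed, so 17 mm above a panel lying there. It only moves up and down, with the screw; the rubber gives a little when clamping.
- screw (a joint): Angle (rad) the press screw has turned clockwise seen from above; 0 at the start. Each clockwise turn lowers screw, platen and crank together by 6 mm. It turns with about 0.15 N m and stays where it is left. The platen touches the panel after 2.8 turns (17.8 rad); a quarter to half a turn more clamps it firmly. The screw stops at 4.3 turns.
- screw_shoulder (a point): Point on the screw axis on the screw's round shoulder, where its square end begins; 206 mm above the bench at the start. It turns and sinks with the screw, and the crank's hub rests on it.
- crank_hub (a point): Centre of the underside of the crank's hub, on the screw axis, resting on the screw's shoulder. The crank is loose: its hub, 32 mm square and 30 mm high, sits with 1 mm play on the screw's 14 mm square, 32 mm long end and can come off upwards. The flat arm points along this point's -x (at the start the press's -x), 20 mm wide, its top 16 mm above the hub's underside.
- crank_knob (a point): Centre (half-way up) of the black crank grip, an upright cylinder of 26 mm diameter and 50 mm height that spins freely on its pin, 70 mm from the screw axis and 45 mm above the hub's underside.
- panel_top_center (a point): Centre of the top panel of the stack, dark face, 110 mm (x) by 200 mm (y) by 18 mm (z), about 0.24 kg, loose. At the start the iron weight stands on it; its underside is 54 mm above the bench, 2 mm higher than the bed, its top at 72 mm. The stack stands on the press's -y side, 6 to 20 mm from the bed's end.
- panel_second_center (a point): Centre of the second panel, of the same size, light face, directly under the top one; its top is 54 mm above the bench. It and the panels below are loose and must stay.
- panel_third_center (a point): Centre of the third panel, same size.
- panel_bottom_center (a point): Centre of the lowest panel, same size, lying on the bench.
- weight_knob (a point): Centre (half-way up) of the weight's wooden knob: diameter 30 mm, height 22 mm, on a neck of 18 mm diameter. The iron weight is a grey block 50 mm (x) by 70 mm (y) by 28 mm high, about 0.8 kg; this point is 57 mm above its underside, the whole is 68 mm high. The bench beyond the stack's outer (-y) end is clear for standing it on meanwhile.
- glue_bottle_center (a point): Bystander: white glue bottle, diameter 62 mm, 142 mm high, standing behind the stack; centre.
- hammer: Bystander: hammer 270 mm long lying on the bench to the left of the press.
- paint_tin_center (a point): Bystander: paint tin, diameter 72 mm, 85 mm high, standing to the left of the press; centre.
Mind the look-alikes: they are no part of the job. What is shaped like the part that bears weight_knob but orange is not meant. Leave any turquoise or yellow look-alike of the part that bears panel_second_center alone.

How it is judged:
By the outcome, as a careful person would: the job done as asked, in the order asked, and still so for the second after the job is handed in, with the robot touching nothing.
It also fails if it takes over 72 s, if anything falls off the work surface, if the arm or the gripper's body presses on something with over 40 N, if the wrist force passes 120 N, or if a joint passes its speed limit or range.

## Robot

A 7-joint arm with a two-finger parallel gripper is mounted at the origin on the work surface. World frame = base frame: x ahead of the robot, y to its left, z up, the work surface at z = 0. Lengths are in m, angles in rad, forces in N, time in s.
With the tool pointing down it reaches from about 0.425 to 0.95 m from the base axis. Payload 4.7 kg.
Tool frame: the origin (TCP) lies on the centre line of the jaws, within the pads' length; the fingertips stand 25 mm ahead of it and the grasp point (between the pads) lies 6 mm ahead of it; z points along the fingers, x is the direction in which the jaws open and shut, and the axes are right-handed (so a half turn about z gives the same grasp; the last joint's range is limited). The gripper opens to 85 mm and grips with 20 to 120 N. Pads are 22 mm wide; open, the fingers measure 114 mm over their backs; the gripper's body (76 mm by 85 mm) begins 54 mm behind the grasp point. The pads swing forward as they close: fully open they stand 13 mm farther back than shut.
Start: joints at [-1.162, 0.469, -0.049, 1.532, 0.024, 1.141, -0.082], TCP at [0.286, 0.611, 0.22] pointing down, gripper open.
Joint ranges: [-2.59, 2.59], [-0.33, 1.99], [-1.39, 1.29], [0.1, 2.45], [-1.04, 4.18], [0.21, 1.99], [-2.66, 2.66]. Speed limits (rad/s): [2.57, 2.57, 3.14, 3.14, 3.14, 3.14, 3.14].

## Interface

Orientations are given as [roll, pitch, yaw] about the fixed x, y, z axes, in that order (R = Rz(yaw) Ry(pitch) Rx(roll)).
In Python, from rig import robot gives the robot as it stands.
- The arm moves only by the tool move_arm, never from a script. Its argument "rows" is one flat list of numbers, 5 for each row, row after row: the shift along the tool's x, y, z in mm, then the turn about the tool's z in rad, then the opening, from 0 (shut) to 1 (fully open). In form: [x, y, z, roll, gripper, x, y, z, roll, gripper, ...]. A call has 1 to 5 rows; each row shifts and turns the pose as measured when the row begins, along the tool's axes as they then stand; what a row does not reach is not made up. A row lasts 1/8 s, in which the tool goes at most 62.5 mm and 10.7 degrees, less where a joint would pass 70% of its speed; a pose out of reach is approached as far as the arm can. A call is refused whole if a number of a shift passes 62.5 or a number of a turn 0.188, either way. A call with a gripper value outside its range is refused whole. The fingers move at their own pace and stop on an object; "squeeze" is the grip in N (left out, the last holds). Time passes only in rows, so rows that do not move let the fingers close. It gives the time, the measured TCP pose, the force and the opening at its end, in the units of the state.
- robot.read_state(): the state, without advancing time (a new reading comes with each control period).
- robot.capture(name): name is "scene" or "top" or "wrist"; returns a dict with "color" (400x640x3 uint8, red, green, blue), "intrinsics" (3x3 intrinsics, pixels), "origin" and "attitude" of the camera in the world; the wrist camera has in their place "mount" (4x4, takes a point from camera to tool coordinates, whose origin is the TCP and whose axes are the tool frame's). Camera axes: x right, y up, looking along -z (the intrinsics and any distortion apply to the point x, -y, -z); pixel columns grow to the right and rows downward; lengths in m; the calibration is good to about 2 mm. A picture is of the moment at which its call begins: read the wrist's pose just before it. There is no depth.
- robot.finish_job(): hands the job in, once; it reports no verdict.
The state is a dict: "t": time; "q": joint angles; "qd": joint speeds; "tau": joint torques, N m; "ee_pos": TCP position; "tcp_rot": TCP orientation; "wrist_force": force on the tool from outside, world axes, zero at the start; "moment": the same for the moment, N m; "gripper_width": finger opening in m.
Only numpy, scipy, OpenCV 4.12 (cv2) and the standard library are available. Lean on these libraries where they do the work, as an engineer would, in place of code of your own. Each camera call takes 0.05 s, during which the arm holds its last target.

## Working session

There is one attempt and no reset: what is moved stays moved. The work goes in short steps, Python scripts to look and compute and a tool call to move; the robot and the scene stay as the last step left them, time stands still between calls to the robot, and variables do not carry over. Pictures are saved under pics/ and viewed, and the job is handed in when it is done.

Besides the shell and the picture viewer there is one more tool, called after "Call:" as name(argument=value, ...) on one line, values as JSON. move_arm: Moves the arm, as the interface text tells. Its arguments: {"type":"object","properties":{"rows":{"type":"array"},"squeeze":{"type":"number"}},"required":["rows"]}

```bash
ls; mkdir -p pics; cat > h.py <<'E'
import numpy as np, cv2
from rig import robot
def cap(n,f):
    c=robot.capture(n); cv2.imwrite('pics/'+f,cv2.cvtColor(c['color'],cv2.COLOR_RGB2BGR)); return c
E
python3 - <<'E'
from h import *
s=robot.read_state(); print(s)
for n in ['scene','top','wrist']:
    c=cap(n,n+'0.png'); print({k:v for k,v in c.items() if k!='color'})
E
```

```text
pics
{'t': 0.0, 'q': array([-1.16188601,  0.46944142, -0.04862099,  1.53368795,  0.02406319,
        1.1409841 , -0.08229835]), 'qd': array([ 0.00149933, -0.00088299, -0.00165007,  0.00070955, -0.00095674,
        0.00128574,  0.00059309]), 'tau': array([ 1.15798099e-03, -5.10315907e+01, -4.59129084e-02, -2.37707359e+01,
        1.07504107e-02,  7.50476232e-03, -3.79038795e-06]), 'ee_pos': array([0.28588313, 0.61080682, 0.21906405]), 'tcp_rot': array([3.14156730e+00, 1.93698279e-03, 1.13302700e+00]), 'wrist_force': array([0.86770294, 0.57066813, 0.51251519]), 'moment': array([ 0.03472697,  0.02047739, -0.01646002]), 'gripper_width': 0.08589293595804072}
{'intrinsics': array([[423.74922001,   0.        , 329.08982914],
       [  0.        , 423.74922001, 199.87525678],
       [  0.        ,   0.        ,   1.        ]]), 'origin': array([ 1.28366646, -0.67789352,  0.90369534]), 'attitude': array([ 0.97044145, -0.02102379,  0.86532917])}
{'intrinsics': array([[364.96053318,   0.        , 318.96471654],
       [  0.        , 364.96053318, 197.40277879],
       [  0.        ,   0.        ,   1.        ]]), 'origin': array([0.34919581, 0.04196921, 1.31064728]), 'attitude': array([ 0.12659827,  0.02063151, -1.57427112])}
{'intrinsics': array([[359.48000141,   0.        , 319.75332657],
       [  0.        , 359.48000141, 196.32258318],
       [  0.        ,   0.        ,   1.        ]]), 'mount': array([[ 9.99999211e-01, -1.25551272e-03,  3.39165766e-05,
        -5.54758288e-04],
       [-1.19522405e-03, -9.59582535e-01, -2.81424820e-01,
        -7.06544509e-02],
       [ 3.85878195e-04,  2.81424557e-01, -9.59583279e-01,
        -1.54138044e-01],
       [ 0.00000000e+00,  0.00000000e+00,  0.00000000e+00,
         1.00000000e+00]])}
```

View pics/scene0.png

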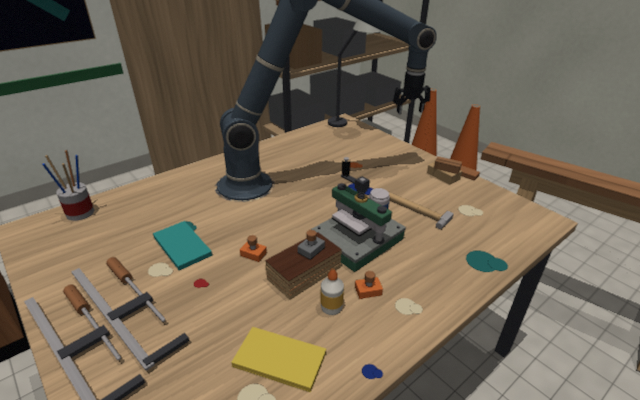

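View pics/top0.png

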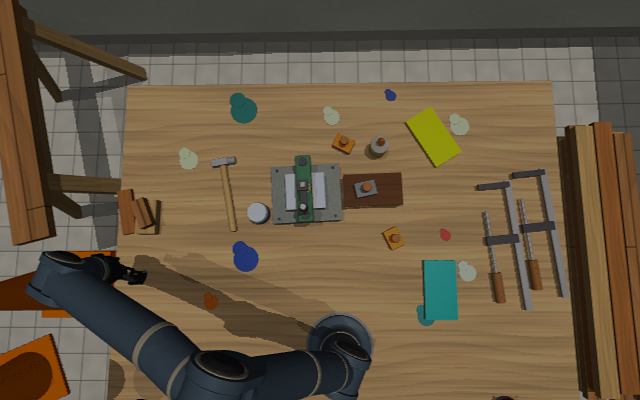

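View pics/wrist0.png

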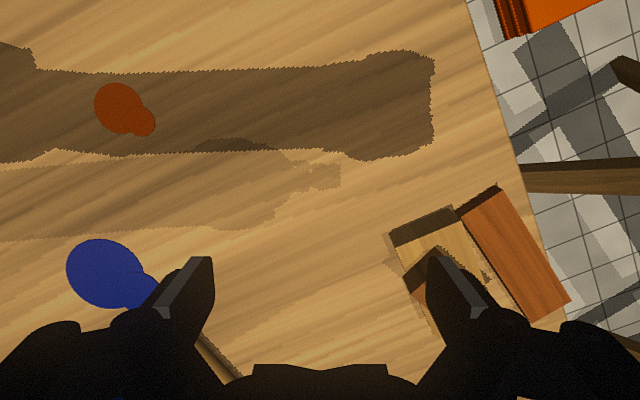

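The scene and top views show the press at about (305,193) in the top picture, with the stack at (372,190) and the weight on it at (367,188). The bottle is at (379,145), and the orange look-alikes are at (343,143) and (393,238). I'll enlarge the views for measuring.

```bash
cat >> h.py <<'E'
from scipy.spatial.transform import Rotation as Ro
def campose(c,s=None):
    if 'mount' in c:
        T=np.eye(4);T[:3,:3]=Ro.from_euler('xyz',s['tcp_rot']).as_matrix();T[:3,3]=s['ee_pos'];T=T@c['mount'];return T[:3,:3],T[:3,3]
    return Ro.from_euler('xyz',c['attitude']).as_matrix(),np.array(c['origin'])
def ray(c,px,s=None):
    R,o=campose(c,s);K=c['intrinsics'];px=np.atleast_2d(np.array(px,float))
    d=np.c_[(px[:,0]-K[0,2])/K[0,0],-(px[:,1]-K[1,2])/K[1,1],-np.ones(len(px))]
    return o,d@R.T
def onplane(c,px,z,s=None):
    o,d=ray(c,px,s); return o+d*((z-o[2])/d[:,2])[:,None]
def proj(c,P,s=None):
    R,o=campose(c,s);K=c['intrinsics'];p=(np.atleast_2d(P)-o)@R
    return np.c_[K[0,0]*p[:,0]/-p[:,2]+K[0,2],K[1,1]*-p[:,1]/-p[:,2]+K[1,2]]
def crop(c,x0,y0,x1,y1,k,f):
    im=cv2.cvtColor(c['color'],cv2.COLOR_RGB2BGR)[y0:y1,x0:x1]
    cv2.imwrite('pics/'+f,cv2.resize(im,None,fx=k,fy=k,interpolation=cv2.INTER_CUBIC))
import pickle
def save(c,s,f): pickle.dump((c,s),open(f,'wb'))
def load(f): return pickle.load(open(f,'rb'))
E
python3 - <<'E'
from h import *
c=robot.capture('top'); save(c,None,'top0.pkl'); crop(c,260,140,420,260,5,'top0z.png')
c=robot.capture('scene'); save(c,None,'sc0.pkl');crop(c,250,140,420,320,4.5 if 0 else 4,'sc0z.png')
c=load('top0.pkl')[0]
for n,p,z in [('wt',(367,187),.12),('stack corners',(343,175),.072),('',(402,173),.072),('',(403,207),.072),('',(343,208),.072),('base',(340,345),0)]: print(n,onplane(c,p,z)[0].round(3))
E
```

```text
wt [ 0.534 -0.092  0.12 ]
stack corners [ 0.584 -0.016  0.072]
 [ 0.59  -0.219  0.072]
 [ 0.472 -0.218  0.072]
 [ 0.47  -0.015  0.072]
base [ 0.004 -0.002  0.   ]
```

View pics/top0z.png

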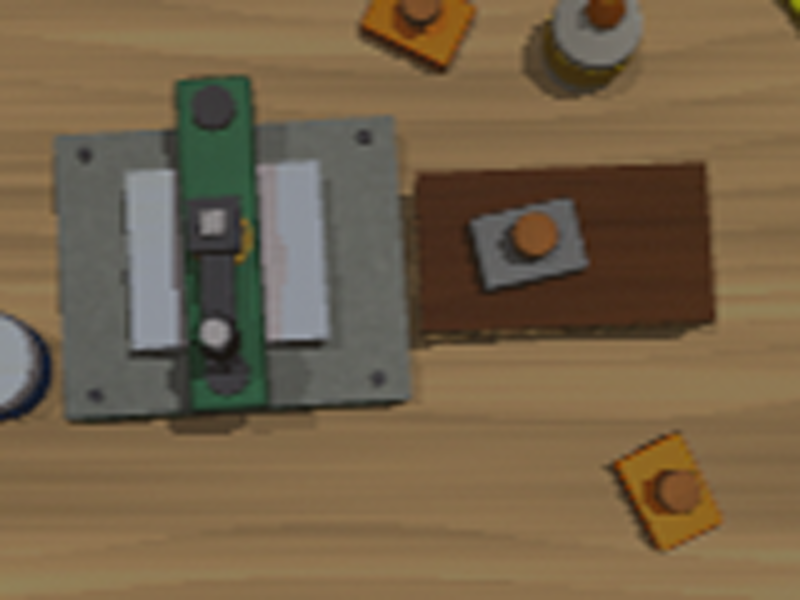

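View pics/sc0z.png

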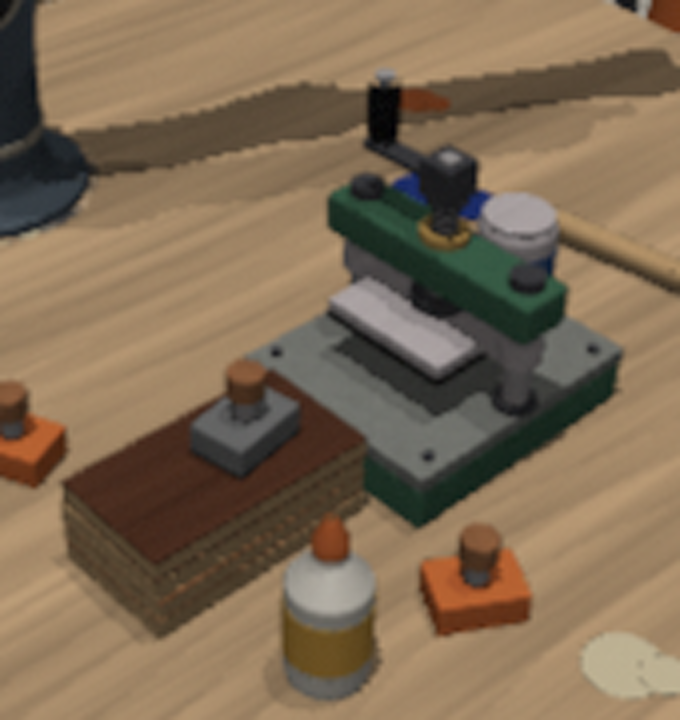

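```bash
python3 - <<'E'
from h import *
c=load('top0.pkl')[0]; sc=load('sc0.pkl')[0]
f=lambda L:np.array(L,float)/5+[260,140]-.4
bed=onplane(c,f([(55,137),(397,117),(410,400),(68,420)]),.052)[:,:2]
pan=onplane(c,f([(417,172),(705,162),(714,322),(420,334)]),.072)[:,:2]
wt=onplane(c,f([(470,218),(575,197),(588,268),(487,291)]),.100)[:,:2]
plat=onplane(c,f([(127,172),(318,162),(328,340),(134,352)]),.052+.035+.018)[:,:2]
def info(n,q):
    ctr=q.mean(0); l=[np.linalg.norm(q[i]-q[(i+1)%4]) for i in range(4)]
    # y axis: from right to left side
    v=(q[0]+q[3]-q[1]-q[2]); yaw=np.degrees(np.arctan2(-v[0],v[1])); u=q[0]+q[1]-q[2]-q[3]; yaw2=np.degrees(np.arctan2(u[1],u[0]))
    print(n,ctr.round(4),np.round(l,4),yaw.round(2),yaw2.round(2))
info('bed',bed);info('pan',pan);info('wt',wt);info('plat',plat)
print('wknob',onplane(c,f([(535,235)]),.140))
print('hubtop',onplane(c,f([(212,222)]),.238),'knobtop',onplane(c,f([(216,334)]),.276))
def tri(p1,p2):
    o1,d1=ray(c,p1);o2,d2=ray(sc,p2);d1=d1[0];d2=d2[0]
    t=np.linalg.lstsq(np.c_[d1,-d2],o2-o1,rcond=None)[0]; a=o1+d1*t[0];b=o2+d2*t[1]; return ((a+b)/2).round(4),np.linalg.norm(a-b).round(4)
g=lambda p:np.array(p)/4+[250,140]-.4
print(tri(f([(535,235)])[0],g((247,368))),tri(f([(216,330)])[0],g((385,76))),tri(f([(212,222)])[0],g((455,155))))
print('orange',onplane(c,f([(678,490)]),.068),'bottle',onplane(c,f([(606,12)]),.14))
print('bottle',)
E
```

```text
bed [0.5252 0.1124] [0.2413 0.1992 0.2365 0.1997] 3.01 2.66
pan [ 0.5348 -0.1159] [0.1979 0.1106 0.1998 0.1122] 1.81 0.85
wt [ 0.5332 -0.0898] [0.0719 0.0487 0.0692 0.0505] 11.8 10.52
plat [0.5253 0.1131] [0.1287 0.1203 0.1291 0.1217] 2.93 2.77
wknob [[ 0.53262503 -0.08876882  0.14      ]]
hubtop [[0.52640027 0.1140569  0.238     ]] knobtop [[0.45539943 0.10906337 0.276     ]]
(array([ 0.5338, -0.0875,  0.1392]), np.float64(0.0035)) (array([0.4578, 0.1093, 0.2777]), np.float64(0.001)) (array([0.5282, 0.1161, 0.238 ]), np.float64(0.0053))
orange [[ 0.3693081  -0.18951781  0.068     ]] bottle [[ 0.68059486 -0.13826647  0.14      ]]
bottle
```

```bash
cat >> h.py <<'E'
def to(tx,ty,tz,yaw=None,n=None,st=62):
    "print rows from current pose to world target"
    s=robot.read_state();p=s['ee_pos'];y=s['tcp_rot'][2];d=np.array([tx,ty,tz])*1e3-p*1e3
    dy=0 if yaw is None else -(yaw-y); 
    k=n or int(max(np.ceil(np.linalg.norm(d)/st),np.ceil(abs(dy)/.185),1))
    print('pose',p.round(4),s['tcp_rot'].round(4),'F',s['wrist_force'].round(1),'w',round(s['gripper_width'],4),'t',round(s['t'],2))
    print('n',k)
    for i in range(k):
        yi=y-dy*i/k; D=d/k
        print(round(D[0]*np.cos(yi)+D[1]*np.sin(yi),1),round(D[0]*np.sin(yi)-D[1]*np.cos(yi),1),round(-D[2],1),round(dy/k,4))
E
python3 - <<'E'
from h import *
to(.533,-.089,.345,.05)
E
```

```text
pose [0.286  0.6111 0.2196] [3.1416e+00 9.0000e-04 1.1330e+00] F [-0.5 -0.5 -0.4] w 0.0853 t 0.25
n 13
-40.7 40.0 -9.6 0.0833
-37.2 43.3 -9.6 0.0833
-33.5 46.2 -9.6 0.0833
-29.6 48.9 -9.6 0.0833
-25.4 51.2 -9.6 0.0833
-21.0 53.1 -9.6 0.0833
-16.5 54.7 -9.6 0.0833
-11.9 55.8 -9.6 0.0833
-7.3 56.6 -9.6 0.0833
-2.5 57.1 -9.6 0.0833
2.2 57.1 -9.6 0.0833
7.0 56.7 -9.6 0.0833
11.7 55.9 -9.6 0.0833
```

Call:
move_arm(rows=[-30, 25, -45, 0.08, 1, -30, 35, -45, 0.08, 1, -33, 46, -30, 0.08, 1, -29, 49, -8, 0.08, 1, -25, 51, 0, 0.08, 1])

```text
t: 0.88
ee_pos: [0.3691, 0.3693, 0.3488]
tcp_rot: [3.141, 0.003, 0.729]
wrist_force: [0.5, -0.4, -0.3]
gripper_width: 0.0855
```

```bash
python3 - <<'E'
from h import *
to(.533,-.089,.345,.05)
E
```

```text
pose [0.3691 0.3693 0.3488] [3.1411e+00 2.8000e-03 7.2940e-01] F [ 0.5 -0.4 -0.3] w 0.0855 t 0.88
n 8
-22.9 56.4 0.5 0.0849
-18.0 58.1 0.5 0.0849
-13.0 59.4 0.5 0.0849
-8.0 60.3 0.5 0.0849
-2.8 60.8 0.5 0.0849
2.4 60.8 0.5 0.0849
7.5 60.4 0.5 0.0849
12.6 59.5 0.5 0.0849
```

Call:
move_arm(rows=[-23, 56, 0, 0.085, 0.8, -18, 58, 0, 0.085, 0.7, -13, 59, 0, 0.085, 0.6, -8, 60, 0, 0.085, 0.6, -3, 60, 0, 0.085, 0.6])

```text
t: 1.5
ee_pos: [0.4705, 0.0741, 0.3505]
tcp_rot: [-3.141, -0.002, 0.291]
wrist_force: [0.9, 1.0, 0.9]
gripper_width: 0.0512
```

```bash
python3 - <<'E'
from h import *
to(.533,-.089,.33,.05)
E
```

```text
pose [0.4705 0.0741 0.3505] [-3.141e+00 -2.300e-03  2.912e-01] F [0.9 1.  0.9] w 0.0512 t 1.5
n 3
4.3 58.1 6.8 0.0804
9.0 57.5 6.8 0.0804
13.6 56.6 6.8 0.0804
```

Call:
move_arm(rows=[4, 58, 0, 0.08, 0.6, 9, 58, 5, 0.08, 0.6, 14, 56, 15, 0.08, 0.6, 0, 0, 0, 0, 0.6])

```text
t: 2.0
ee_pos: [0.5338, -0.0998, 0.3309]
tcp_rot: [-3.141, -0.005, 0.035]
wrist_force: [0.5, 1.0, -0.1]
gripper_width: 0.0514
```

```bash
python3 - <<'E'
from h import *
to(.533,-.089,.33,.05)
s=robot.read_state();c=cap('wrist','w1.png');save(c,s,'w1.pkl')
E
```

```text
pose [ 0.5338 -0.0998  0.3309] [-3.1414 -0.0055  0.0346] F [ 0.5  1.  -0.1] w 0.0514 t 2.0
n 1
-0.4 -10.8 0.9 -0.0154
```

View pics/w1.png

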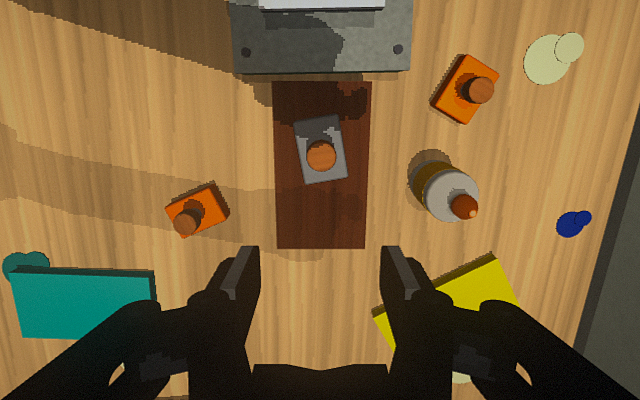

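The wrist view shows the knob at (321,156), the panel's corners at (273,81), (371,83), (364,249) and (276,249), and the bed's near edge along the top.

```bash
python3 - <<'E'
from h import *
c,s=load('w1.pkl')
im=c['color'].astype(int)
hsv=cv2.cvtColor(c['color'],cv2.COLOR_RGB2HSV)
m=cv2.inRange(hsv,(5,130,120),(15,255,255)); m[:, :290]=0;m[:,350:]=0;m[:130]=0;m[185:]=0
ys,xs=np.nonzero(m);print(len(xs),xs.min(),xs.max(),ys.min(),ys.max()); 
k=((xs.min()+xs.max())/2,(ys.min()+ys.max())/2)
P=onplane(c,k,.140,s);print('knobtop',P)
print('radius px',(xs.max()-xs.min())/2)
print('panel',onplane(c,[(273,81),(371,83),(364,249),(276,249)],.072,s).round(4)[:,:2], onplane(c,[(273,81),(371,83),(364,249),(276,249)],.072,s).mean(0))
print('bed edge',onplane(c,[(233,71),(409,70)],.052,s).round(4))
print('wt',onplane(c,[(294,123),(336,115),(347,176),(305,184)],.1,s).mean(0))
print('tip pred', proj(c,np.array([s['ee_pos']+[0,0,-.006]]),s))
print('pads', [proj(c,s['ee_pos']+np.array([sx*.0257,.011,-z]),s).round(0).tolist() for sx in(-1,1) for z in (0,.012,.025)])
E
```

```text
599 307 335 144 171
knobtop [[ 0.53627276 -0.09111163  0.14      ]]
radius px 14.0
panel [[ 0.4817 -0.0207]
 [ 0.5891 -0.0189]
 [ 0.5954 -0.2171]
 [ 0.4853 -0.2207]] [ 0.53789442 -0.11934149  0.072     ]
bed edge [[ 0.4339 -0.011   0.052 ]
 [ 0.6342 -0.0027  0.052 ]]
wt [ 0.53614152 -0.09041396  0.1       ]
tip pred [[318.5251159 243.2365808]]
pads [[[263.0, 225.0]], [[267.0, 216.0]], [[270.0, 208.0]], [[375.0, 228.0]], [[372.0, 219.0]], [[368.0, 211.0]]]
```

```bash
python3 - <<'E'
from h import *
c,s=load('w1.pkl')
for y in (-.011,0,.011):
  print(y,[proj(c,s['ee_pos']+np.array([.0257,-y,-z]),s).round(0)[0].tolist() for z in (-.02,0,.012,.025)])
to(.535,-.090,.165,.05)
E
```

```text
-0.011 [[383.0, 246.0], [375.0, 228.0], [372.0, 219.0], [368.0, 211.0]]
0 [[381.0, 271.0], [373.0, 250.0], [370.0, 240.0], [366.0, 230.0]]
0.011 [[378.0, 294.0], [372.0, 271.0], [368.0, 260.0], [365.0, 249.0]]
pose [ 0.534  -0.097   0.3315] [-3.1395 -0.0064  0.0391] F [0.8 0.8 0.6] w 0.0516 t 2.05
n 3
0.4 -2.3 55.5 -0.0036
0.4 -2.3 55.5 -0.0036
0.4 -2.3 55.5 -0.0036
```

Call:
move_arm(rows=[0, -3, 55, 0, 0.6, 0, -3, 55, 0, 0.6, 0, -2, 45, 0, 0.6, 0, 0, 0, 0, 0.6])

```text
t: 2.55
ee_pos: [0.5368, -0.0804, 0.1751]
tcp_rot: [-3.135, -0.012, 0.051]
wrist_force: [-0.2, 0.3, 0.4]
gripper_width: 0.0509
```

```bash
python3 - <<'E'
from h import *
to(.535,-.090,.135,.05)
s=robot.read_state();c=cap('wrist','w2.png');save(c,s,'w2.pkl')
c=robot.capture('scene');crop(c,250,120,410,280,4,'sc2.png');save(c,s,'sc2.pkl')
E
```

```text
pose [ 0.5368 -0.0804  0.1751] [-3.1347 -0.0122  0.0512] F [-0.2  0.3  0.4] w 0.0509 t 2.55
n 1
-2.3 9.5 40.1 0.0012
```

View pics/w2.png

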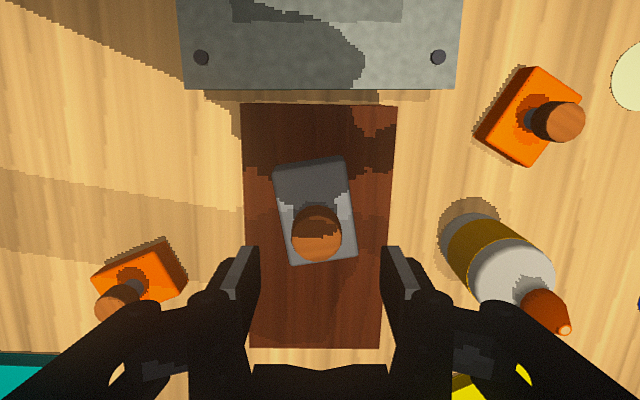

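View pics/sc2.png

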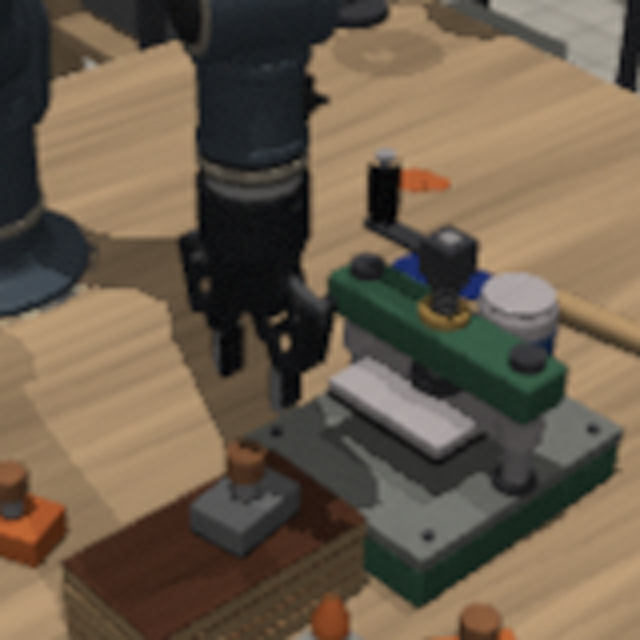

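```bash
python3 - <<'E'
from h import *
c,s=load('sc2.pkl')
for p in [(230,372),(284,402)]:
    o,d=ray(c,np.array([p])/4+[250,120]-.4)
    t=(s['ee_pos'][1]-o[1])/d[0,1]; print((o+d[0]*t).round(4))
for z in (-.02,0,.025): print(z,[((proj(c,s['ee_pos']+np.array([x,0,-z]))-[250,120]+.4)*4).round(0).tolist() for x in (-.033,.033)])
c,s=load('w2.pkl')
for z in(.14,.155): print(onplane(c,[(317,232)],z,s))
E
```

```text
[ 0.5085 -0.0804  0.1893]
[ 0.569  -0.0804  0.1981]
-0.02 [[[226.0, 362.0]], [[285.0, 406.0]]]
0 [[[226.0, 385.0]], [[284.0, 429.0]]]
0.025 [[[226.0, 413.0]], [[284.0, 457.0]]]
[[ 0.53655998 -0.0861448   0.14      ]]
[[ 0.53618713 -0.08020849  0.155     ]]
```

Call:
move_arm(rows=[-1, 8, 20, 0, 0.6, 0, 0, 19, 0, 0.6, 0, 0, 0, 0, 0.6])

```text
t: 3.02
ee_pos: [0.5466, -0.0892, 0.1476]
tcp_rot: [-3.136, -0.037, 0.053]
wrist_force: [-0.2, 0.6, 0.3]
gripper_width: 0.0515
```

```bash
python3 - <<'E'
from h import *
to(.535,-.089,.135,.05)
s=robot.read_state();c=cap('wrist','w3.png');save(c,s,'w3.pkl')
c=robot.capture('scene');crop(c,250,120,410,280,4,'sc3.png');save(c,s,'sc3.pkl')
E
```

```text
pose [ 0.5466 -0.0892  0.1476] [-3.1356 -0.0366  0.0532] F [-0.2  0.6  0.3] w 0.0515 t 3.02
n 1
-11.6 -0.8 12.6 0.0032
```

View pics/w3.png

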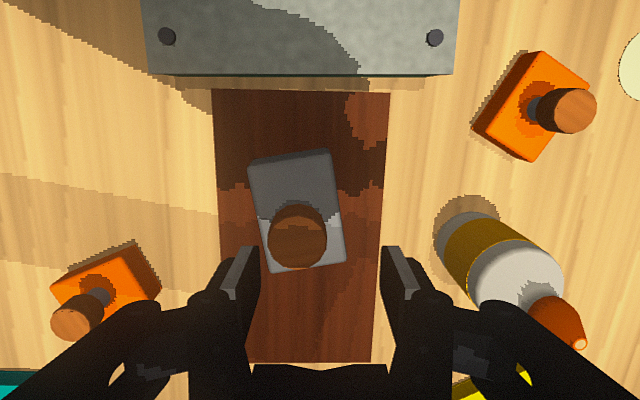

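View pics/sc3.png

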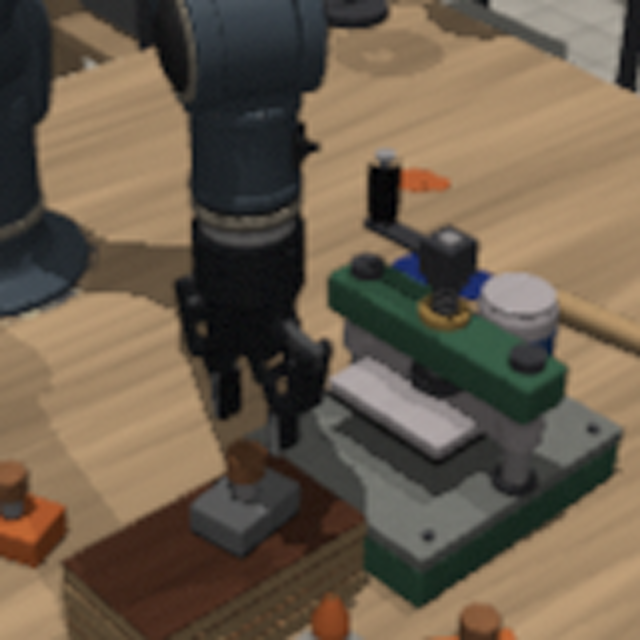

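```bash
python3 - <<'E'
from h import *
s=robot.read_state();print(s['q'].round(3),s['qd'].round(3),s['tau'].round(1),s['ee_pos'],s['tcp_rot'])
E
```

```text
[-0.327  0.36   0.53   1.95  -0.257  0.857  0.391] [-0.001  0.003 -0.002  0.006 -0.001 -0.003  0.   ] [ -0.1 -36.4   4.5 -19.6  -0.   -0.1  -0. ] [ 0.54737982 -0.0896013   0.14852759] [-3.13599019 -0.03895411  0.05294232]
```

Call:
move_arm(rows=[-6, 0, 0, 0, 0.6])

```text
t: 3.25
ee_pos: [0.5424, -0.0899, 0.1498]
tcp_rot: [-3.136, -0.042, 0.053]
wrist_force: [0.7, -0.3, -0.2]
gripper_width: 0.0513
```

```bash
cat > st.py <<'E'
from h import *
s=robot.read_state();print('t',round(s['t'],2),'q',s['q'].round(3),'p',(s['ee_pos']*1e3).round(1),s['tcp_rot'].round(4),'F',s['wrist_force'].round(1),'w',round(s['gripper_width']*1e3,1))
E
python3 st.py
```

```text
t 3.25 q [-0.33   0.349  0.532  1.961 -0.253  0.852  0.39 ] p [542.4 -89.9 149.8] [-3.1361 -0.0418  0.0534] F [ 0.7 -0.3 -0.2] w 51.3
```

Call:
move_arm(rows=[-7, 0, 13, 0, 0.6])

```text
t: 3.38
ee_pos: [0.5368, -0.0904, 0.1378]
tcp_rot: [-3.136, -0.046, 0.054]
wrist_force: [0.2, 0.3, 0.5]
gripper_width: 0.0511
```

```bash
python3 st.py
```

```text
t 3.38 q [-0.324  0.355  0.526  1.987 -0.263  0.818  0.402] p [536.8 -90.4 137.8] [-3.1362 -0.0456  0.0536] F [0.2 0.3 0.5] w 51.1
```

Call:
move_arm(rows=[-2, 0, 2, 0, 0.2, 0, 0, 0, 0, 0.2], squeeze=30)

```text
t: 3.62
ee_pos: [0.533, -0.0903, 0.1345]
tcp_rot: [-3.136, -0.043, 0.053]
wrist_force: [0.5, -0.6, 1.4]
gripper_width: 0.0173
```

```bash
python3 st.py
```

```text
t 3.62 q [-0.323  0.355  0.525  1.996 -0.264  0.811  0.404] p [533.  -90.3 134.5] [-3.1356 -0.043   0.0532] F [ 0.5 -0.6  1.4] w 17.3
```

```bash
python3 - <<'E'
from h import *
s=robot.read_state();c=cap('wrist','w4.png');save(c,s,'w4.pkl')
c=robot.capture('scene');crop(c,270,170,350,270,6,'sc4.png');save(c,s,'sc4.pkl')
E
```

```text
(no output)
```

View pics/w4.png

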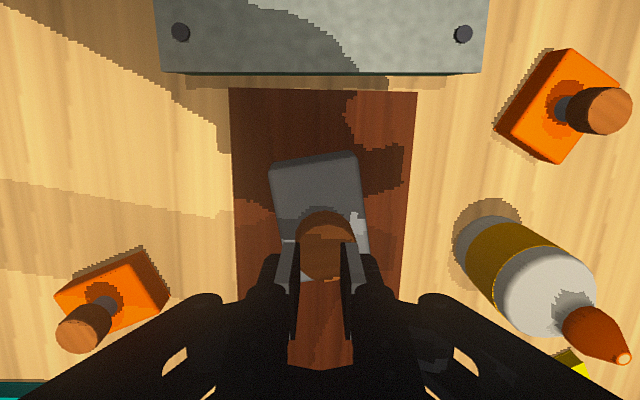

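View pics/sc4.png

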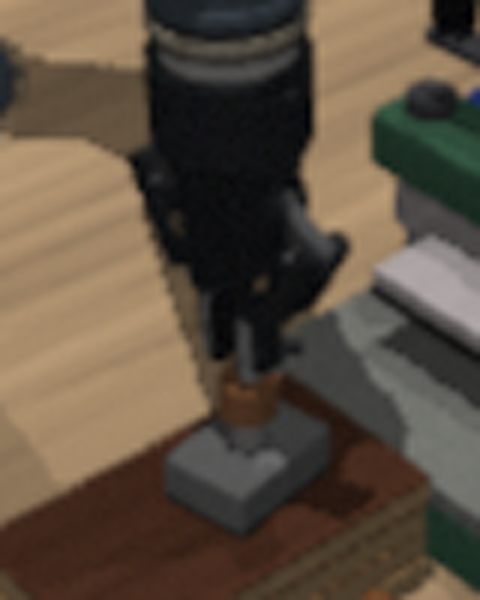

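Call:
move_arm(rows=[0, 0, 0, 0, 0.6, 0, -1, 15, 0, 0.6, 0, 0, 15, 0, 0.6])

```text
t: 4.1
ee_pos: [0.5359, -0.0888, 0.104]
tcp_rot: [-3.136, -0.046, 0.054]
wrist_force: [-0.3, -0.5, -0.9]
gripper_width: 0.0515
```

```bash
python3 st.py; python3 - <<'E'
from h import *
s=robot.read_state();c=cap('wrist','w5.png');save(c,s,'w5.pkl')
c=robot.capture('scene');crop(c,270,170,350,270,6,'sc5.png');save(c,s,'sc5.pkl')
E
```

```text
t 4.1 q [-0.302  0.401  0.501  2.017 -0.303  0.746  0.436] p [535.9 -88.8 104. ] [-3.1359 -0.046   0.0539] F [-0.3 -0.5 -0.9] w 51.5
```

View pics/sc5.png

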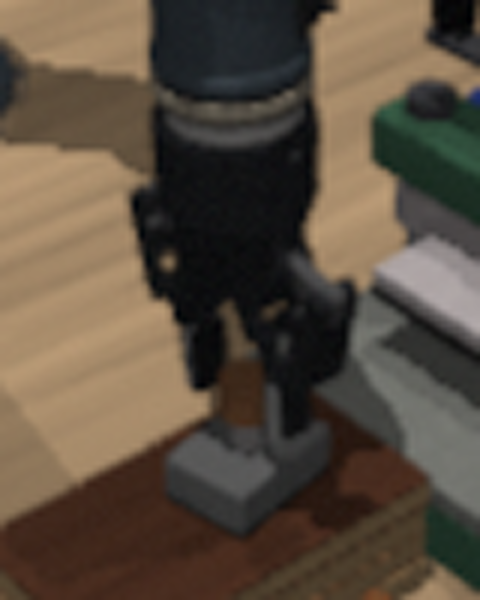

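View pics/w5.png

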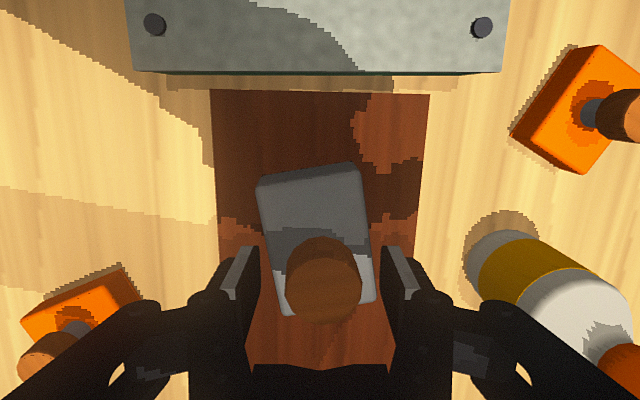

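Call:
move_arm(rows=[0, 0, 9, 0, 0.6, 0, 0, 0, 0, 0.2, 0, 0, 0, 0, 0.2], squeeze=60)

```text
t: 4.58
ee_pos: [0.5363, -0.089, 0.0936]
tcp_rot: [-3.136, -0.044, 0.053]
wrist_force: [2.3, 0.2, 5.4]
gripper_width: 0.0287
```

```bash
python3 st.py
```

```text
t 4.58 q [-0.294  0.418  0.492  2.023 -0.315  0.727  0.446] p [536.3 -89.   93.6] [-3.1364 -0.0443  0.0534] F [2.3 0.2 5.4] w 28.7
```

Call:
move_arm(rows=[0, 0, -20, 0, 0.2, 0, 0, -30, 0, 0.2])

```text
t: 4.82
ee_pos: [0.5284, -0.0883, 0.1396]
tcp_rot: [-3.135, -0.03, 0.054]
wrist_force: [0.6, -0.4, -10.0]
gripper_width: 0.0283
```

```bash
python3 st.py;python3 - <<'E'
from h import *
to(.53,-.34,.16)
E
```

```text
t 4.83 q [-0.334  0.347  0.532  1.994 -0.253  0.834  0.393] p [528.4 -88.3 139.6] [-3.135  -0.03    0.0537] F [  0.6  -0.4 -10. ] w 28.3
pose [ 0.5284 -0.0883  0.1396] [-3.135  -0.03    0.0537] F [  0.6  -0.4 -10. ] w 0.0283 t 4.83
n 5
-2.4 50.3 -4.1 0.0
-2.4 50.3 -4.1 0.0
-2.4 50.3 -4.1 0.0
-2.4 50.3 -4.1 0.0
-2.4 50.3 -4.1 0.0
```

Call:
move_arm(rows=[0, 40, -5, 0, 0.2, 0, 50, 0, 0, 0.2, 0, 55, 0, 0, 0.2, 0, 50, 0, 0, 0.2, 0, 40, 0, 0, 0.2])

```text
t: 5.45
ee_pos: [0.5357, -0.3185, 0.1347]
tcp_rot: [-3.123, -0.013, 0.066]
wrist_force: [0.5, 0.1, -9.1]
gripper_width: 0.0284
```

```bash
python3 st.py; python3 - <<'E'
from h import *
c=robot.capture('scene');crop(c,200,140,400,290,4,'sc6.png')
E
```

```text
t 5.45 q [ 0.092  0.509  0.539  1.775 -0.342  0.949  0.844] p [ 535.7 -318.5  134.7] [-3.123  -0.0134  0.0665] F [ 0.5  0.1 -9.1] w 28.4
```

View pics/sc6.png

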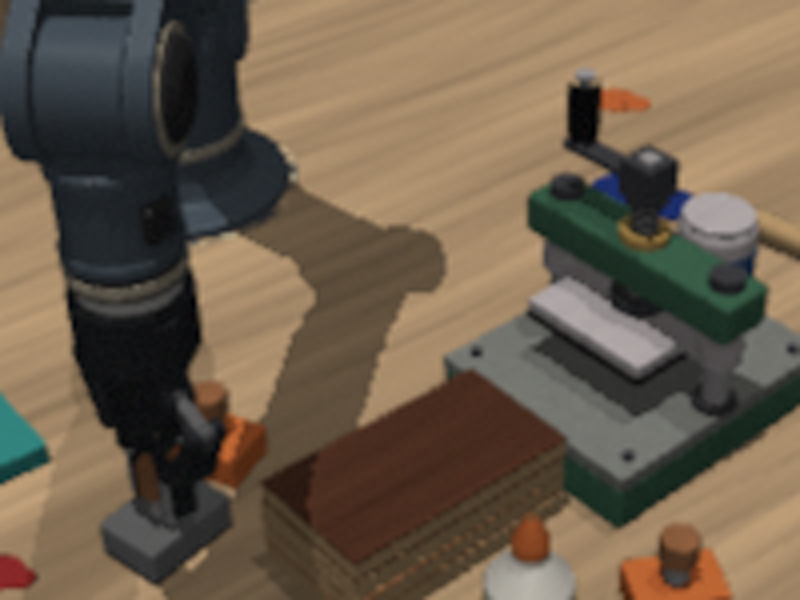

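Call:
move_arm(rows=[0, 20, 30, 0, 0.2, 0, 10, 30, 0, 0.2, 0, 0, 25, 0, 0.2, 0, 0, 12, 0, 0.2])

```text
t: 6.0
ee_pos: [0.5308, -0.3539, 0.0286]
tcp_rot: [-3.124, -0.001, 0.057]
wrist_force: [0.4, 0.6, -9.3]
gripper_width: 0.0284
```

```bash
python3 st.py
```

```text
t 6.0 q [ 0.197  0.667  0.475  1.795 -0.429  0.793  0.952] p [ 530.8 -353.9   28.6] [-3.1244e+00 -1.3000e-03  5.6800e-02] F [ 0.4  0.6 -9.3] w 28.4
```

Descending the last millimetres slowly while watching the force.

Call:
move_arm(rows=[0, 0, 4, 0, 0.2, 0, 0, 2, 0, 0.2])

```text
t: 6.25
ee_pos: [0.5297, -0.3521, 0.0219]
tcp_rot: [-3.121, 0.002, 0.058]
wrist_force: [-3.7, 3.8, 6.3]
gripper_width: 0.0287
```

```bash
python3 st.py
```

```text
t 6.25 q [ 0.199  0.675  0.47   1.799 -0.435  0.786  0.956] p [ 529.7 -352.1   21.9] [-3.1211e+00  1.8000e-03  5.7800e-02] F [-3.7  3.8  6.3] w 28.7
```

Call:
move_arm(rows=[0, 0, 0, 0, 0.6, 0, 0, 0, 0, 0.6, 0, 0, -25, 0, 0.6, 0, 0, -45, 0, 0.6, 0, 0, -50, 0, 0.6])

```text
t: 6.88
ee_pos: [0.5339, -0.3569, 0.1503]
tcp_rot: [-3.129, -0.009, 0.058]
wrist_force: [0.3, -1.1, 0.2]
gripper_width: 0.051
```

```bash
python3 st.py; python3 - <<'E'
from h import *
s=robot.read_state();c=cap('wrist','w7.png');save(c,s,'w7.pkl')
c=robot.capture('top');save(c,s,'top7.pkl');crop(c,300,140,460,260,5,'top7.png')
E
```

```text
t 6.88 q [ 0.14   0.524  0.556  1.714 -0.338  1.     0.88 ] p [ 533.9 -356.9  150.3] [-3.1287 -0.0087  0.0581] F [ 0.3 -1.1  0.2] w 51.0
```

View pics/w7.png

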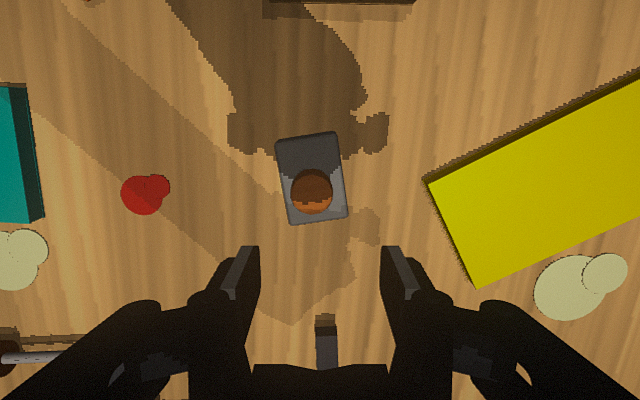

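View pics/top7.png

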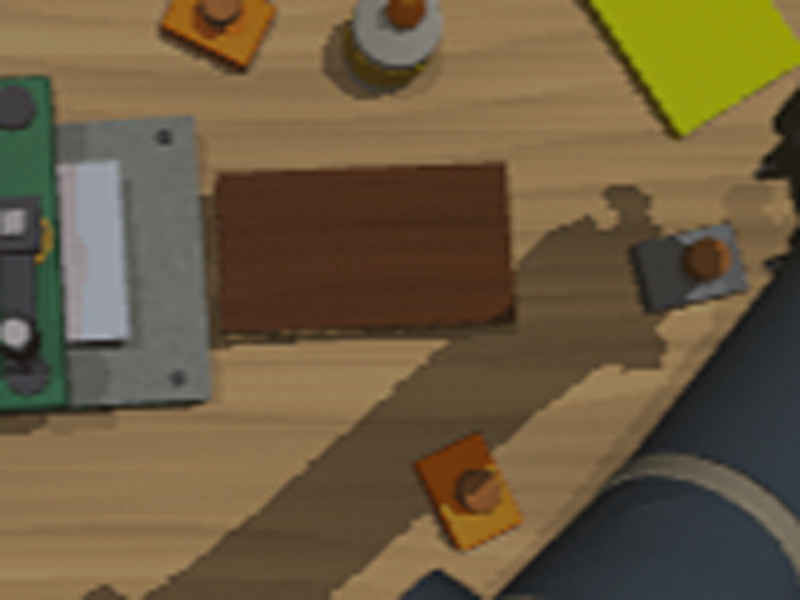

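```bash
python3 - <<'E'
from h import *
to(.5425,-.255,.055,.05)
E
```

```text
pose [ 0.537  -0.3603  0.1559] [-3.136  -0.0195  0.0577] F [-0.1 -1.4 -0.1] w 0.0511 t 6.97
n 3
3.9 -34.9 33.6 0.0026
3.8 -34.9 33.6 0.0026
3.7 -34.9 33.6 0.0026
```

Call:
move_arm(rows=[2, -45, 0, 0, 0.7, 2, -45, 15, 0.005, 0.7, 0, -10, 40, 0, 0.7, 0, 0, 35, 0, 0.7, 0, 0, 8, 0, 0.7])

```text
t: 7.6
ee_pos: [0.5452, -0.2604, 0.0646]
tcp_rot: [3.139, -0.04, 0.052]
wrist_force: [0.0, -0.5, 0.7]
gripper_width: 0.06
```

```bash
python3 st.py; python3 - <<'E'
from h import *
s=robot.read_state();c=cap('wrist','w8.png');save(c,s,'w8.pkl')
c=robot.capture('scene');save(c,s,'sc8.pkl');crop(c,230,180,350,300,5,'sc8.png')
E
```

```text
t 7.6 q [ 0.019  0.553  0.495  1.897 -0.4    0.75   0.792] p [ 545.2 -260.4   64.6] [ 3.1389 -0.0402  0.0525] F [ 0.  -0.5  0.7] w 60.0
```

View pics/w8.png

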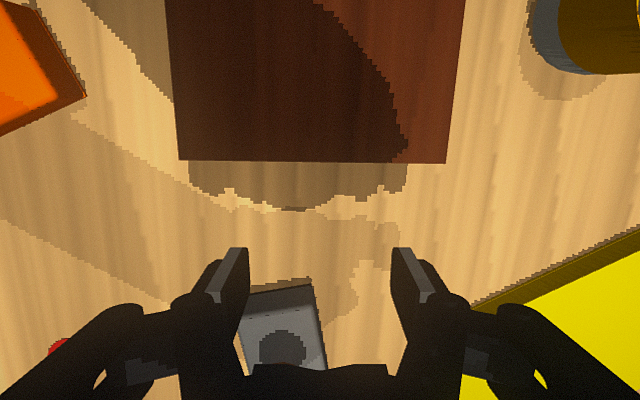

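View pics/sc8.png

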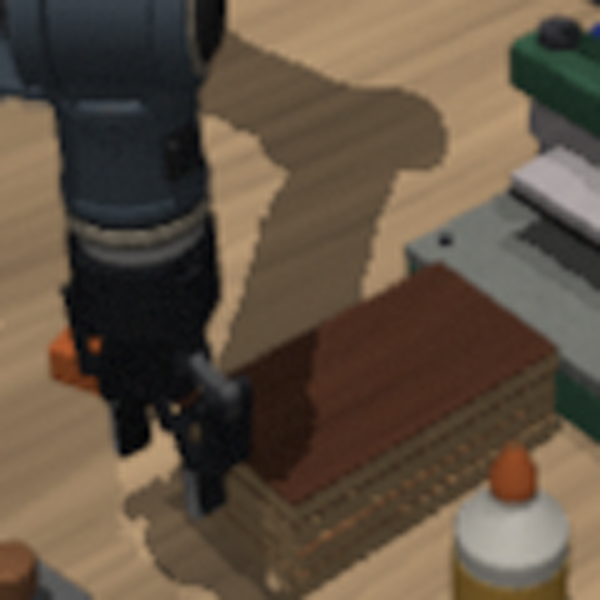

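```bash
python3 - <<'E'
from h import *
c,s=load('sc8.pkl'); R=Ro.from_euler('xyz',s['tcp_rot']).as_matrix(); P=lambda v:s['ee_pos']+R@np.array(v)
for z in (-.025,-.018,-.011,0): print(z,[((proj(c,P([x,0,z]))-[230,180]+.4)*5).round(0)[0].tolist() for x in (-.037,.037)])
c,s=load('w8.pkl')
print('panel -y edge',onplane(c,[(179,160),(446,163)],.072,s)[:,:2].round(4))
for z in (-.025,-.018,-.011,0): print(z,[proj(c,P([x,-.011,z]),s).round(0)[0].tolist() for x in (-.030,.030)])
to(.542,-.235,.043)
E
```

```text
-0.025 [[127.0, 434.0], [208.0, 502.0]]
-0.018 [[128.0, 444.0], [209.0, 511.0]]
-0.011 [[130.0, 453.0], [210.0, 521.0]]
0 [[132.0, 468.0], [212.0, 536.0]]
panel -y edge [[ 0.4859 -0.2199]
 [ 0.5962 -0.2161]]
-0.025 [[242.0, 249.0], [395.0, 250.0]]
-0.018 [[245.0, 242.0], [392.0, 242.0]]
-0.011 [[249.0, 236.0], [388.0, 236.0]]
0 [[253.0, 226.0], [384.0, 226.0]]
pose [ 0.5458 -0.2614  0.0659] [ 3.1378 -0.0419  0.0517] F [ 0.5 -0.  -0.3] w 0.06 t 7.7
n 1
-2.4 -26.6 22.9 0.0
```

Call:
move_arm(rows=[-4, -6, 12, 0, 0.7, -1, -8, 7, 0, 0.7])

```text
t: 7.95
ee_pos: [0.5423, -0.2496, 0.0486]
tcp_rot: [3.135, -0.047, 0.049]
wrist_force: [-0.2, -0.2, -0.2]
gripper_width: 0.0595
```

```bash
python3 st.py
```

```text
t 7.95 q [ 0.01   0.562  0.481  1.929 -0.418  0.701  0.791] p [ 542.3 -249.6   48.6] [ 3.1348 -0.0472  0.0495] F [-0.2 -0.2 -0.2] w 59.5
```

Call:
move_arm(rows=[-1, -8, 3, 0, 0.7, -1, -8, 1, 0, 0.7])

```text
t: 8.2
ee_pos: [0.5396, -0.2325, 0.0443]
tcp_rot: [3.135, -0.048, 0.05]
wrist_force: [0.5, -0.6, -0.4]
gripper_width: 0.0599
```

```bash
python3 st.py; python3 - <<'E'
from h import *
s=robot.read_state();c=cap('wrist','w9.png');save(c,s,'w9.pkl')
c=robot.capture('scene');save(c,s,'sc9.pkl');crop(c,230,180,350,300,5,'sc9.png')
E
```

```text
t 8.2 q [-0.016  0.556  0.479  1.954 -0.421  0.681  0.771] p [ 539.6 -232.5   44.3] [ 3.1351 -0.0477  0.0495] F [ 0.5 -0.6 -0.4] w 59.9
```

View pics/w9.png

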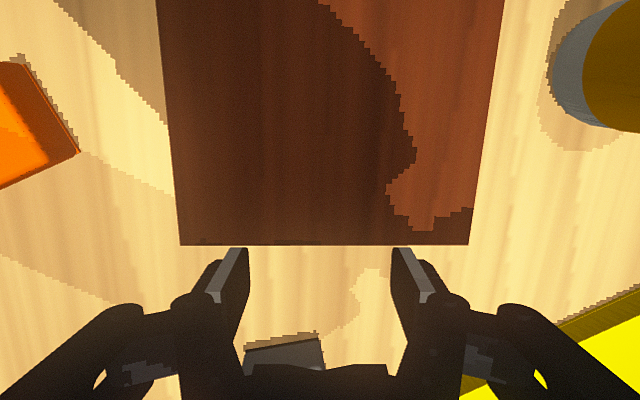

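View pics/sc9.png

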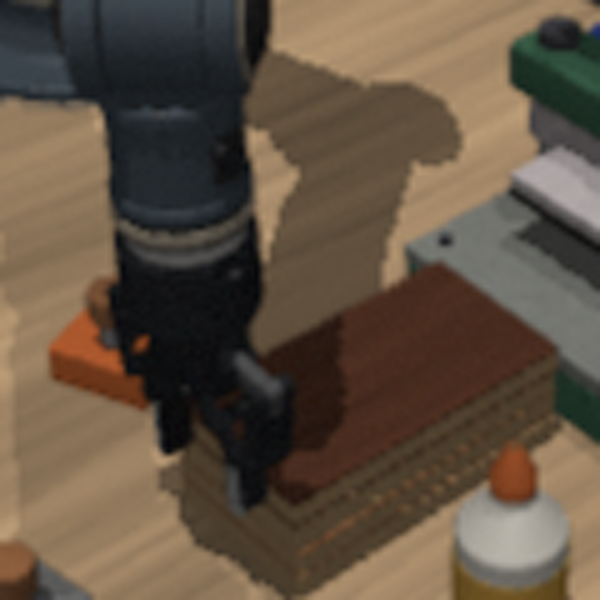

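```bash
python3 - <<'E'
from h import *
c,s=load('sc9.pkl'); R=Ro.from_euler('xyz',s['tcp_rot']).as_matrix(); P=lambda v:s['ee_pos']+R@np.array(v)
f=lambda p:((proj(c,p)-[230,180]+.4)*5).round(0)[0].tolist()
for z in (-.025,-.018,-.014,-.01): print(z,[f(P([x,y,z])) for x in (-.037,.037) for y in (-.011,.011)], P([.037,0,z])[2].round(4),P([-.037,0,z])[2].round(4))
print('panel corners',f([.596,-.216,.072]),f([.486,-.219,.072]),f([.596,-.216,.054]))
E
```

```text
-0.025 [[183.0, 425.0], [151.0, 442.0], [263.0, 489.0], [231.0, 509.0]] 0.071 0.0675
-0.018 [[184.0, 434.0], [152.0, 452.0], [264.0, 499.0], [232.0, 518.0]] 0.0641 0.0605
-0.014 [[185.0, 439.0], [153.0, 457.0], [265.0, 504.0], [233.0, 524.0]] 0.0601 0.0565
-0.01 [[185.0, 445.0], [154.0, 463.0], [265.0, 510.0], [233.0, 529.0]] 0.0561 0.0525
panel corners [291.0, 507.0] [174.0, 402.0] [292.0, 530.0]
```

Call:
move_arm(rows=[0, -8, -1, 0, 0.7, 0, -12, -1, 0, 0.7, 0, -12, 0, 0, 0.7])

```text
t: 8.68
ee_pos: [0.5384, -0.2001, 0.0468]
tcp_rot: [3.133, -0.049, 0.049]
wrist_force: [0.8, -0.2, -0.3]
gripper_width: 0.0599
```

```bash
python3 st.py; python3 - <<'E'
from h import *
s=robot.read_state();c=cap('wrist','w10.png');save(c,s,'w10.pkl')
c=robot.capture('scene');save(c,s,'sc10.pkl');crop(c,230,180,350,300,5,'sc10.png')
E
```

```text
t 8.68 q [-0.081  0.535  0.486  1.986 -0.415  0.665  0.716] p [ 538.4 -200.1   46.8] [ 3.133  -0.0493  0.0489] F [ 0.8 -0.2 -0.3] w 59.9
```

View pics/w10.png

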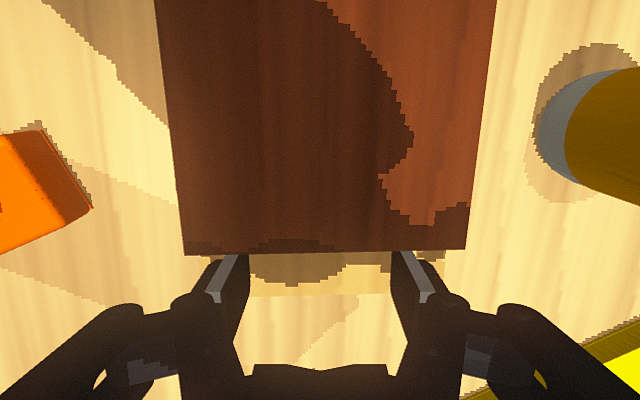

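View pics/sc10.png

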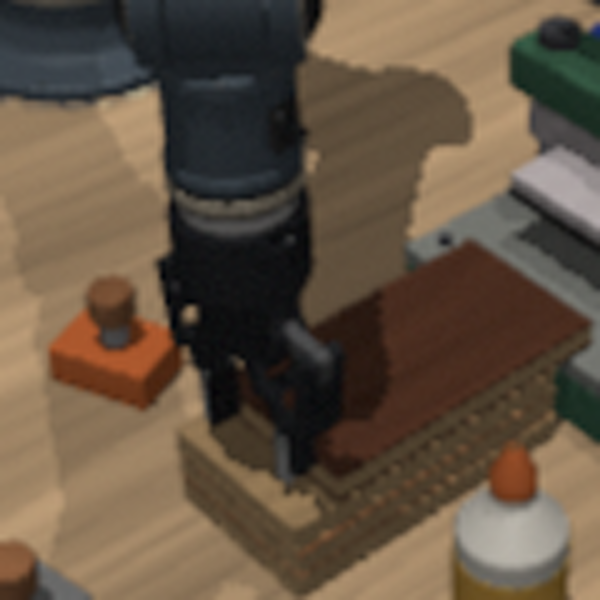

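Call:
move_arm(rows=[0, -15, 0, 0, 0.7, 0, -15, 0, 0, 0.7, 0, -15, 0, 0, 0.7, 0, -15, 0, 0, 0.7])

```text
t: 9.28
ee_pos: [0.5359, -0.1369, 0.0469]
tcp_rot: [3.132, -0.051, 0.049]
wrist_force: [0.0, -2.7, 1.1]
gripper_width: 0.0597
```

```bash
python3 st.py
```

```text
t 9.28 q [-0.206  0.507  0.495  2.038 -0.408  0.636  0.606] p [ 535.9 -136.9   46.9] [ 3.1322 -0.0509  0.0494] F [ 0.  -2.7  1.1] w 59.7
```

Call:
move_arm(rows=[0, -15, 0, 0, 0.7, 0, -15, 0, 0, 0.7, 0, -15, 0, 0, 0.7, 0, -15, 0, 0, 0.7, 0, -15, 0, 0, 0.7])

```text
t: 9.9
ee_pos: [0.5319, -0.0565, 0.0463]
tcp_rot: [3.132, -0.051, 0.05]
wrist_force: [0.7, -2.0, 0.9]
gripper_width: 0.0596
```

```bash
python3 st.py; python3 - <<'E'
from h import *
s=robot.read_state();c=cap('wrist','w11.png');save(c,s,'w11.pkl')
c=robot.capture('scene');save(c,s,'sc11.pkl');crop(c,250,160,410,300,5,'sc11.png')
c=robot.capture('top');save(c,s,'top11.pkl');crop(c,260,140,420,260,5,'top11.png')
E
```

```text
t 9.9 q [-0.371  0.487  0.506  2.081 -0.4    0.612  0.455] p [531.9 -56.5  46.3] [ 3.1321 -0.0512  0.0497] F [ 0.7 -2.   0.9] w 59.6
```

View pics/w11.png

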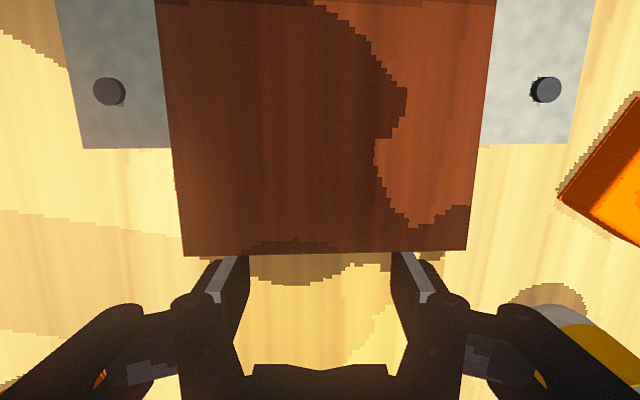

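View pics/sc11.png

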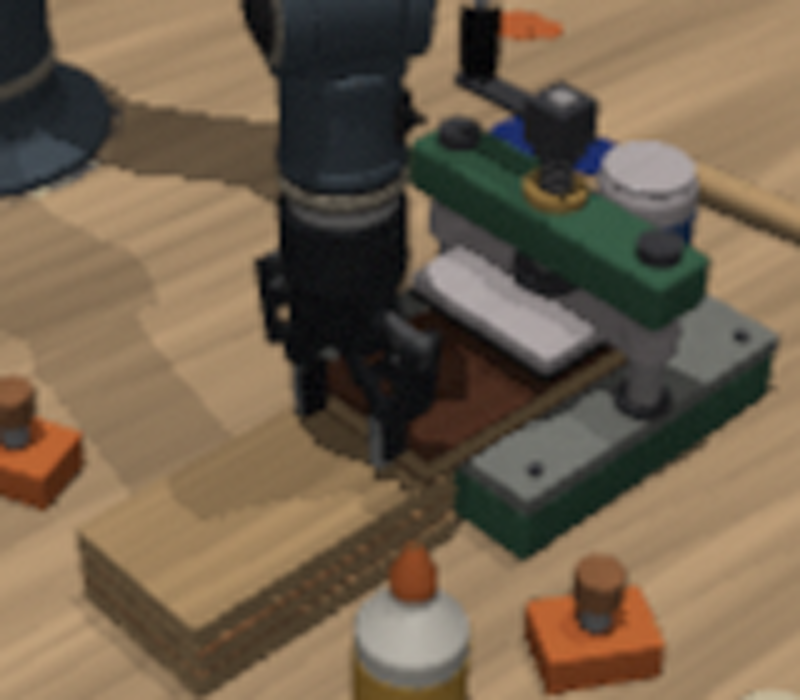

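View pics/top11.png

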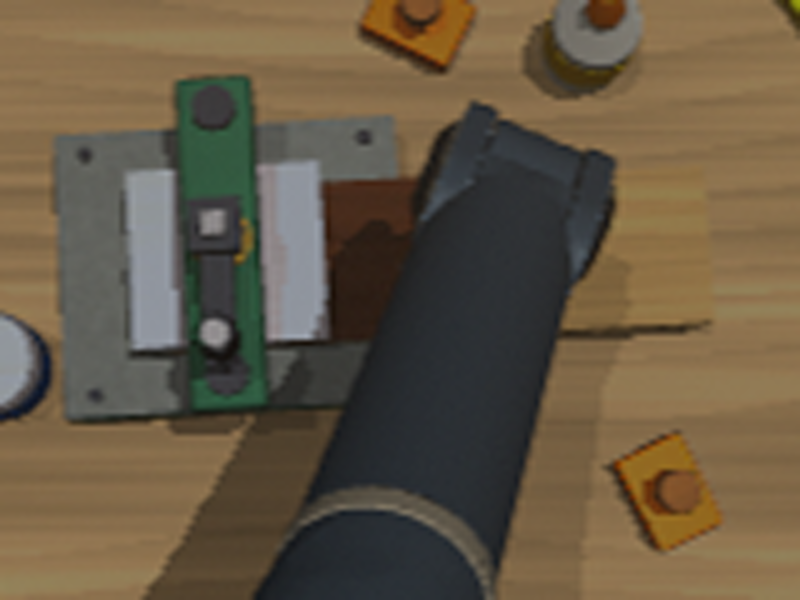

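```bash
python3 - <<'E'
from h import *
c,s=load('w11.pkl')
b=onplane(c,[(83,149),(572,143)],.052,s)[:,:2]; h=onplane(c,[(110,91),(544,90)],.052,s)[:,:2]
p=onplane(c,[(184,256),(467,249)],.071,s)[:,:2]
side=onplane(c,[(155,0),(495,0)],.0705,s)[:,:2]
print('bed',b.round(4),np.linalg.norm(b[1]-b[0]),'holes',h.round(4),'panel',p.round(4),np.linalg.norm(p[1]-p[0]),side.round(4))
u=(b[1]-b[0])/np.linalg.norm(b[1]-b[0]); v=np.array([-u[1],u[0]]); m=b.mean(0)
F=lambda q:np.round([(q-m)@u*1e3,(q-m)@v*1e3-120],1)
print('bed yaw',np.degrees(np.arctan2(u[1],u[0])),'pan edge mid press',F(p.mean(0)),'yaw',np.degrees(np.arctan2(*(p[1]-p[0])[::-1])),'top side mid',F(side.mean(0)),'holes',F(h[0]),F(h[1]))
print('tcp',F(s['ee_pos'][:2]))
E
```

```text
bed [[ 0.4351 -0.013 ]
 [ 0.6372 -0.0018]] 0.2024292605356561 holes [[0.4481 0.0099]
 [0.6198 0.019 ]] panel [[ 0.4783 -0.0496]
 [ 0.5897 -0.0436]] 0.11158418378773134 [[0.4742 0.039 ]
 [0.5839 0.0458]]
bed yaw 3.162040373844614 pan edge mid press [  -4.3 -159. ] yaw 3.054163523846852 top side mid [ -4.3 -69.9] holes [-86.9 -97.8] [ 84.9 -98.3]
tcp [  -7.  -168.8]
```

Call:
move_arm(rows=[1, -13, 0, 0, 0.7, 1, -13, 0, 0, 0.7, 1, -10, 0, 0, 0.7, 0.5, -5, 0, 0, 0.7])

```text
t: 10.55
ee_pos: [0.533, -0.0139, 0.0458]
tcp_rot: [3.132, -0.05, 0.05]
wrist_force: [-0.1, -3.6, 1.7]
gripper_width: 0.0597
```

```bash
python3 st.py; python3 - <<'E'
from h import *
s=robot.read_state();c=cap('wrist','w12.png');save(c,s,'w12.pkl')
c=robot.capture('scene');save(c,s,'sc12.pkl');crop(c,250,160,410,300,5,'sc12.png')
c=robot.capture('top');save(c,s,'top12.pkl');crop(c,260,140,420,260,5,'top12.png')
E
```

```text
t 10.55 q [-0.459  0.487  0.512  2.084 -0.397  0.611  0.371] p [533.  -13.9  45.8] [ 3.1318 -0.0499  0.0499] F [-0.1 -3.6  1.7] w 59.7
```

View pics/w12.png

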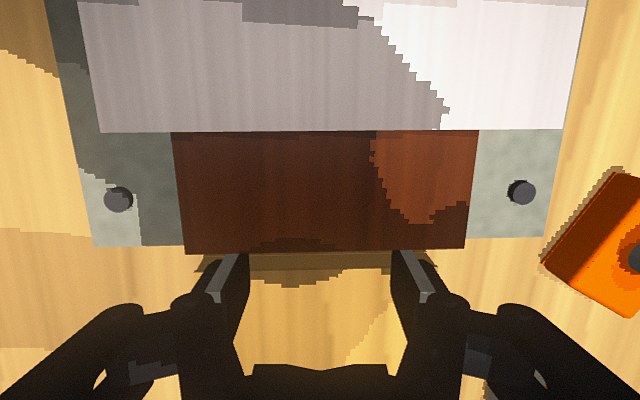

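View pics/sc12.png

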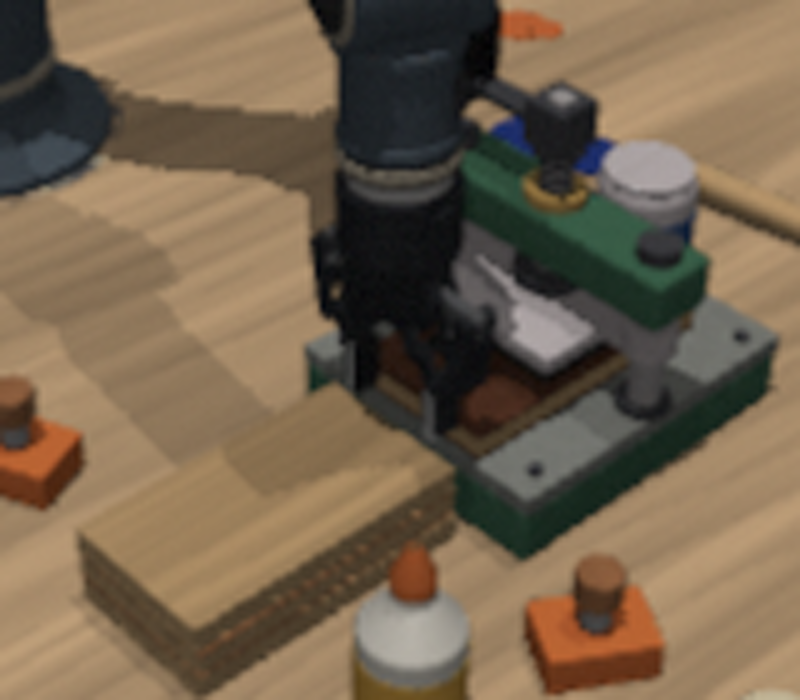

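View pics/top12.png

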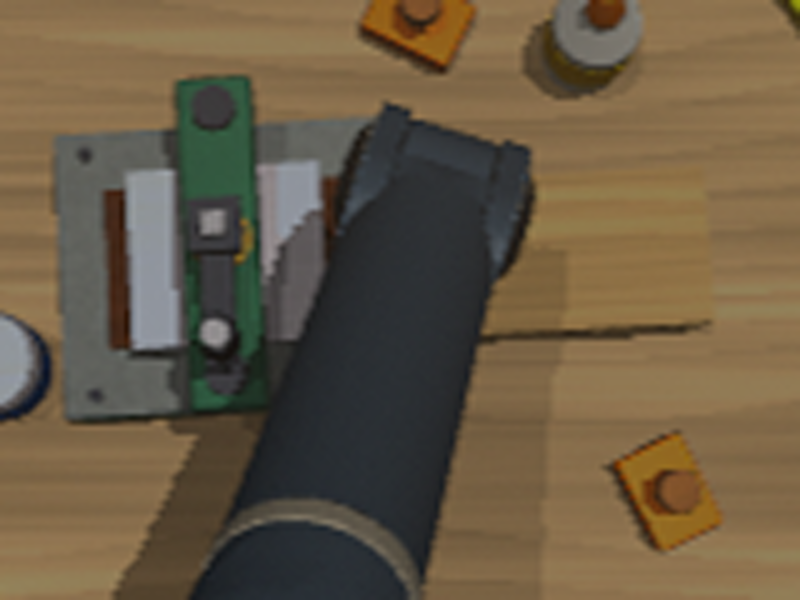

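```bash
cat > meas.py <<'E'
from h import *
def press(c,s,bed,holes,pan,zp=.070):
    b=onplane(c,bed,.052,s)[:,:2]; h=onplane(c,holes,.052,s)[:,:2]; p=onplane(c,pan,zp,s)[:,:2]
    u=(b[1]-b[0])/np.linalg.norm(b[1]-b[0]); v=np.array([-u[1],u[0]]); m=b.mean(0)
    F=lambda q:np.round([(q-m)@u*1e3,(q-m)@v*1e3-120],1)
    yw=lambda p:np.degrees(np.arctan2(*(p[1]-p[0])[::-1])).round(2)
    print('bed',b.round(4).tolist(),np.linalg.norm(b[1]-b[0]).round(4),'yaw bed',yw(b),'holes',yw(h),'pan',yw(p),'len',np.linalg.norm(p[1]-p[0]).round(4))
    print('pan mid',F(p.mean(0)),F(p[0]),F(p[1]),'holes mid',F(h.mean(0)),'tcp',F(s['ee_pos'][:2]))
E
python3 - <<'E'
from meas import *
c,s=load('w12.pkl')
press(c,s,[(93,246),(546,236)],[(118,199),(521,191)],[(185,254),(465,247)])
c=load('top12.pkl')[0]
f=lambda L:np.array(L,float)/5+[260,140]-.4
e=onplane(c,f([(105,190),(113,348)]),.070)[:,:2]
a=np.radians(2.95);u=np.array([np.cos(a),np.sin(a)]);v=np.array([-u[1],u[0]]);o=np.array([.5254,.1126])
print('far edge press',[( (q-o)@u*1e3,(q-o)@v*1e3) for q in e])
e=onplane(c,f([(55,137),(68,420)]),.052)[:,:2];print('bed far',[( (q-o)@u*1e3,(q-o)@v*1e3) for q in e])
E
```

```text
bed [[0.435, -0.0125], [0.6367, -0.0018]] 0.202 yaw bed 3.03 holes 3.26 pan 3.13 len 0.1106
pan mid [  -0.7 -116.1] [ -56.  -116.2] [  54.6 -116. ] holes mid [ -0.7 -98.6] tcp [  -3.2 -126.5]
far edge press [(np.float64(56.089917619332475), np.float64(84.13527574467167)), (np.float64(-53.874441170212805), np.float64(83.22862747066111))]
bed far [(np.float64(99.47725165520652), np.float64(119.93654995664494)), (np.float64(-100.18236805354512), np.float64(118.54979140888642))]
```

Call:
move_arm(rows=[0, -6, 0, 0, 0.7, 0, -5, 0, 0, 0.7, 0, -3, 0, 0, 0.7, 0, -2, 0, 0, 0.7])

```text
t: 11.2
ee_pos: [0.5321, 0.0015, 0.0457]
tcp_rot: [3.131, -0.05, 0.048]
wrist_force: [0.5, -2.4, 1.5]
gripper_width: 0.0597
```

```bash
python3 st.py; python3 - <<'E'
from h import *
s=robot.read_state();c=cap('wrist','w13.png');save(c,s,'w13.pkl')
c=robot.capture('top');save(c,s,'top13.pkl');crop(c,260,140,420,260,5,'top13.png')
E
```

```text
t 11.2 q [-0.492  0.486  0.515  2.087 -0.396  0.61   0.339] p [532.1   1.5  45.7] [ 3.1313 -0.0501  0.0476] F [ 0.5 -2.4  1.5] w 59.7
```

View pics/w13.png

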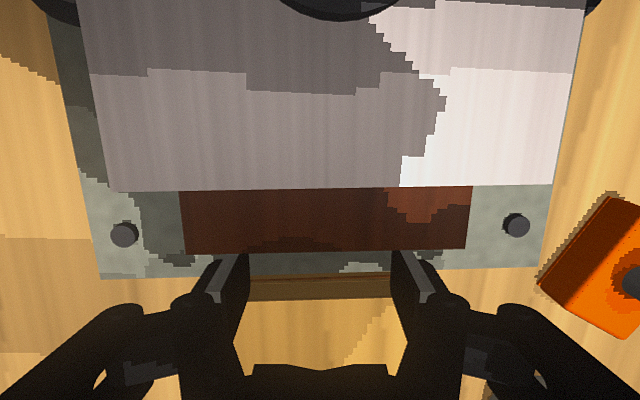

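View pics/top13.png

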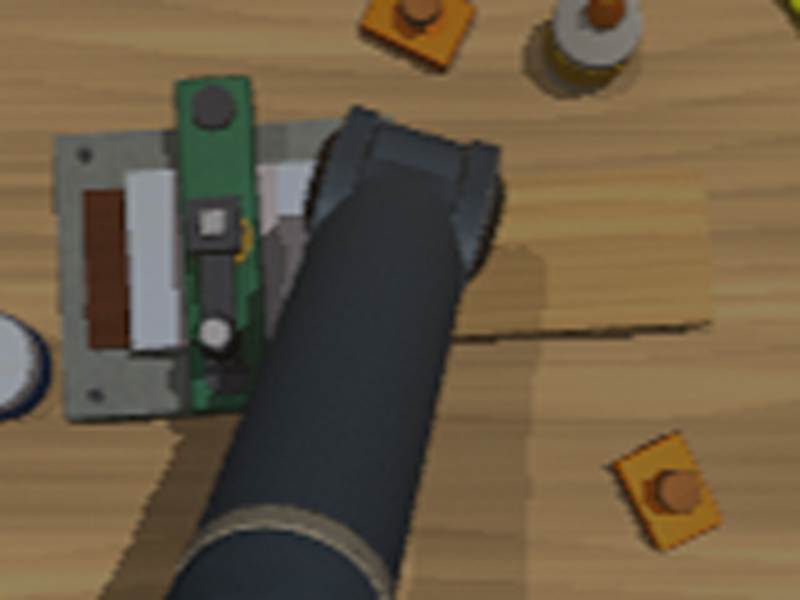

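```bash
python3 - <<'E'
from meas import *
c,s=load('w13.pkl')
press(c,s,[(102,278),(542,267)],[(124,235),(516,225)],[(186,254),(466,248)])
c=load('top13.pkl')[0]
f=lambda L:np.array(L,float)/5+[260,140]-.4
e=onplane(c,f([(84,191),(91,348)]),.070)[:,:2]
a=np.radians(2.95);u=np.array([np.cos(a),np.sin(a)]);v=np.array([-u[1],u[0]]);o=np.array([.5254,.1126])
print('far edge press',[( (q-o)@u*1e3,(q-o)@v*1e3) for q in e])
E
```

```text
bed [[0.436, -0.0124], [0.6376, -0.0025]] 0.2018 yaw bed 2.81 holes 3.19 pan 2.76 len 0.1106
pan mid [  -1.4 -100.6] [ -56.7 -100.6] [  53.9 -100.7] holes mid [ -1.7 -99. ] tcp [  -4.2 -110.9]
far edge press [(np.float64(56.243068712847936), np.float64(98.70499886106738)), (np.float64(-53.01612636112287), np.float64(98.29354314599149))]
```

Call:
move_arm(rows=[0, 12, 0, 0, 0.7, 0, 20, -10, 0, 0.7, 0, 0, -50, 0, 0.6, 0, 0, -60, 0, 0.55, 0, 0, -60, 0, 0.55])

```text
t: 11.92
ee_pos: [0.5213, -0.0347, 0.2278]
tcp_rot: [3.131, -0.039, 0.042]
wrist_force: [2.1, 0.6, 0.2]
gripper_width: 0.0467
```

```bash
python3 st.py;  python3 - <<'E'
from h import *
to(.458,.08,.29,.05)
E
```

```text
t 11.93 q [-0.6    0.214  0.684  1.94  -0.153  0.999  0.193] p [521.3 -34.7 227.8] [ 3.1311 -0.0389  0.0424] F [2.1 0.6 0.2] w 46.7
pose [ 0.5213 -0.0347  0.2278] [ 3.1311 -0.0389  0.0424] F [2.1 0.6 0.2] w 0.0467 t 11.93
n 3
-19.5 -39.1 -20.7 -0.0025
-19.4 -39.2 -20.7 -0.0025
-19.3 -39.2 -20.7 -0.0025
```

Call:
move_arm(rows=[-10, 0, -50, 0, 0.55, -20, -20, -30, 0, 0.55, -20, -40, 0, 0, 0.55, -8, -40, 0, 0, 0.55, 0, 0, 0, 0, 0.55])

```text
t: 12.55
ee_pos: [0.4568, 0.0566, 0.3158]
tcp_rot: [3.138, -0.054, 0.029]
wrist_force: [0.0, -0.7, 0.1]
gripper_width: 0.0474
```

```bash
python3 st.py; python3 - <<'E'
from h import *
s=robot.read_state();c=cap('wrist','w14.png');save(c,s,'w14.pkl')
c=robot.capture('scene');save(c,s,'sc14.pkl');crop(c,230,100,390,240,5,'sc14.png')
E
```

```text
t 12.55 q [-0.813 -0.026  0.585  1.94   0.032  1.171 -0.211] p [456.8  56.6 315.8] [ 3.1377 -0.0539  0.0285] F [ 0.  -0.7  0.1] w 47.4
```

View pics/w14.png

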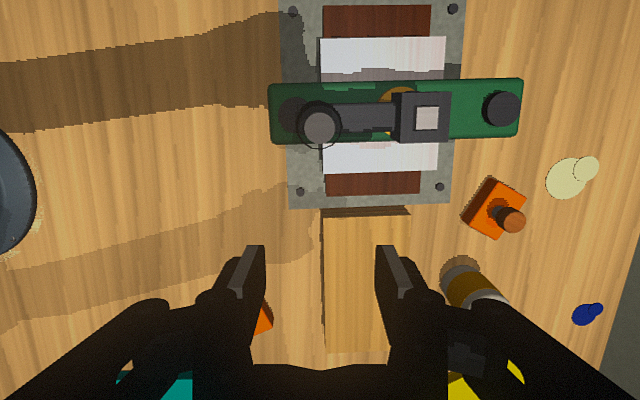

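View pics/sc14.png

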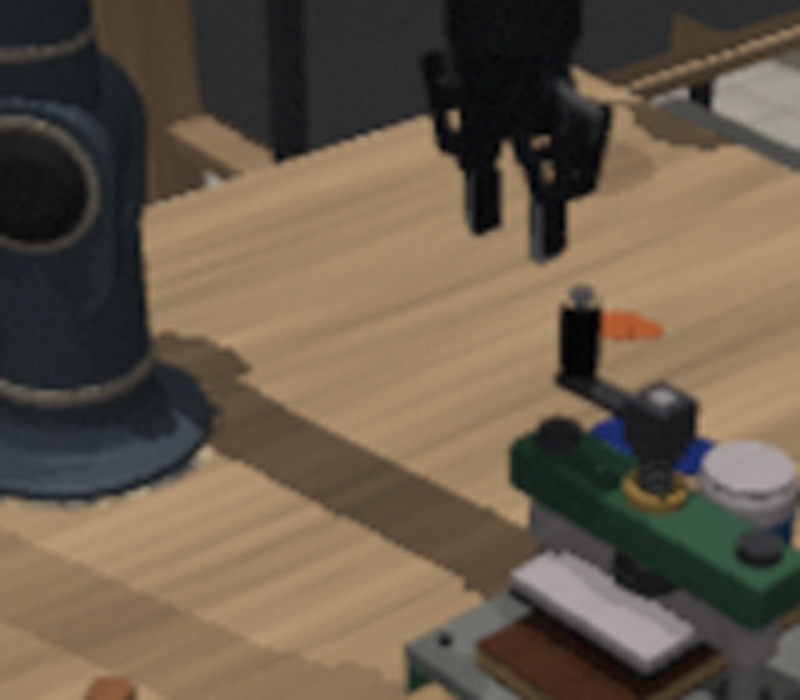

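```bash
python3 - <<'E'
from h import *
c,s=load('w14.pkl')
print('knob',onplane(c,[(320,127)],.276,s),onplane(c,[(320,127)],.280,s),'hub',onplane(c,[(426,118)],.238,s))
print('holes',onplane(c,[(293,10),(453,9),(300,191),(439,187)],.052,s).round(4)[:,:2],onplane(c,[(293,10),(453,9),(300,191),(439,187)],.052,s).mean(0))
q=onplane(c,[(323,5),(431,5),(420,194),(326,197)],.070,s);print('panel',q.round(4)[:,:2],q.mean(0))
sc,_=load('sc14.pkl');p=np.array([(582,292)])/5+[230,100]-.4
o1,d1=ray(c,[(320,127)],s);o2,d2=ray(sc,p);t=np.linalg.lstsq(np.c_[d1[0],-d2[0]],o2-o1,rcond=None)[0];print('tri knob top',o1+d1[0]*t[0],o2+d2[0]*t[1])
to(.458,.1095,.24,.05)
E
```

```text
knob [[0.45813992 0.10866038 0.276     ]] [[0.45790921 0.1090511  0.28      ]] hub [[0.52827778 0.11230769 0.238     ]]
holes [[0.4391 0.207 ]
 [0.6098 0.2148]
 [0.4492 0.0102]
 [0.6194 0.0177]] [0.52938629 0.11240584 0.052     ]
panel [[0.4694 0.2093]
 [0.5794 0.2137]
 [0.5902 0.0136]
 [0.4794 0.0084]] [0.52962651 0.11126076 0.07      ]
tri knob top [0.45790604 0.10905649 0.2800551 ] [0.4586204  0.10978131 0.28002551]
pose [0.4576 0.0535 0.3157] [ 3.1364 -0.0541  0.0228] F [ 0.1 -0.8 -0.2] w 0.0472 t 12.65
n 2
0.8 -28.0 37.9 -0.0136
1.2 -28.0 37.9 -0.0136
```

Call:
move_arm(rows=[1, -26, 5, -0.01, 0.55, 1, -26, 20, -0.01, 0.55, 0, -2, 25, 0, 0.55, 0, 0, 15, 0, 0.55])

```text
t: 13.15
ee_pos: [0.4639, 0.1082, 0.2492]
tcp_rot: [3.137, -0.056, 0.037]
wrist_force: [0.2, 0.2, 0.6]
gripper_width: 0.0471
```

```bash
python3 st.py; python3 - <<'E'
from h import *
s=robot.read_state();c=cap('wrist','w15.png');save(c,s,'w15.pkl')
c=robot.capture('scene');save(c,s,'sc15.pkl');crop(c,270,100,390,200,6,'sc15.png')
print(onplane(c,[(0,0)],.28)[0]*0)
to(.4604,.1093,.219,.05)
E
```

```text
t 13.15 q [-0.845  0.076  0.552  2.01  -0.024  1.014 -0.246] p [463.9 108.2 249.2] [ 3.1368 -0.0562  0.037 ] F [0.2 0.2 0.6] w 47.1
[-0. -0.  0.]
pose [0.4632 0.1078 0.2488] [ 3.1356 -0.054   0.0368] F [0.  0.5 0.4] w 0.0469 t 13.25
n 1
-2.8 -1.6 29.8 -0.0132
```

View pics/w15.png

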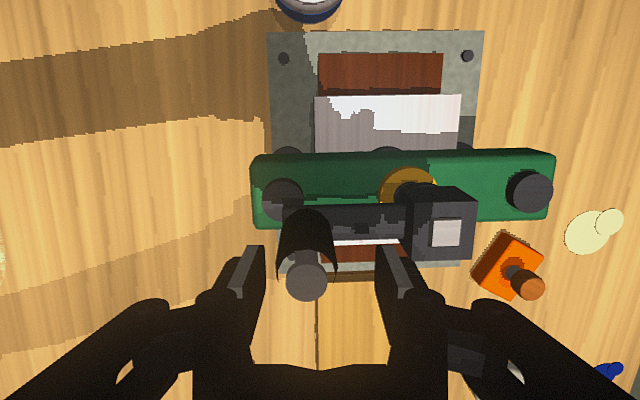

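View pics/sc15.png

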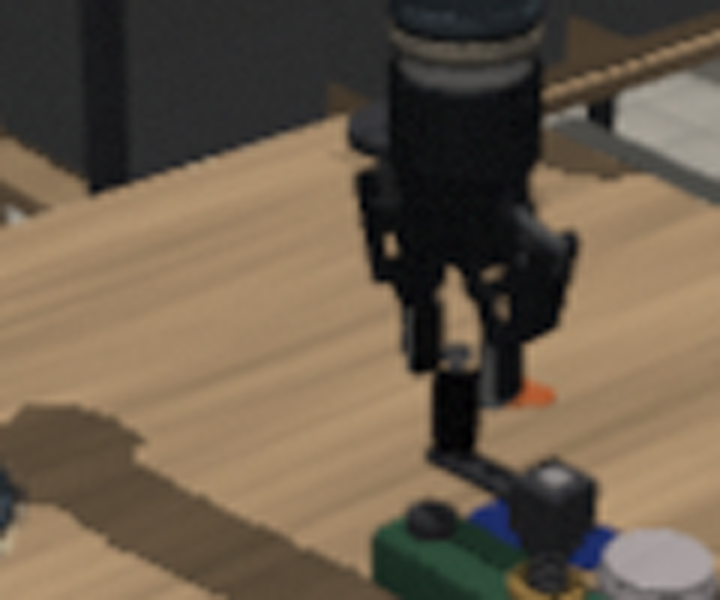

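Call:
move_arm(rows=[-3, -1, 14, -0.01, 0.55, -2, 0, 14, 0, 0.55, 0, 0, 2, 0, 0.55])

```text
t: 13.62
ee_pos: [0.4602, 0.1086, 0.2172]
tcp_rot: [3.135, -0.055, 0.047]
wrist_force: [-0.1, 0.4, 0.6]
gripper_width: 0.0468
```

```bash
python3 st.py; python3 - <<'E'
from h import *
s=robot.read_state();c=cap('wrist','w16.png');save(c,s,'w16.pkl')
c=robot.capture('scene');save(c,s,'sc16.pkl');crop(c,270,100,390,200,6,'sc16.png')
to(.4604,.1093,.219,.05)
E
```

```text
t 13.62 q [-0.838  0.109  0.55   2.058 -0.047  0.939 -0.218] p [460.2 108.6 217.2] [ 3.1354 -0.0548  0.0466] F [-0.1  0.4  0.6] w 46.8
pose [0.4608 0.1087 0.218 ] [ 3.1359 -0.0562  0.0466] F [-0.7 -0.3 -0.7] w 0.0467 t 13.72
n 1
-0.4 -0.6 -1.0 -0.0034
```

View pics/w16.png

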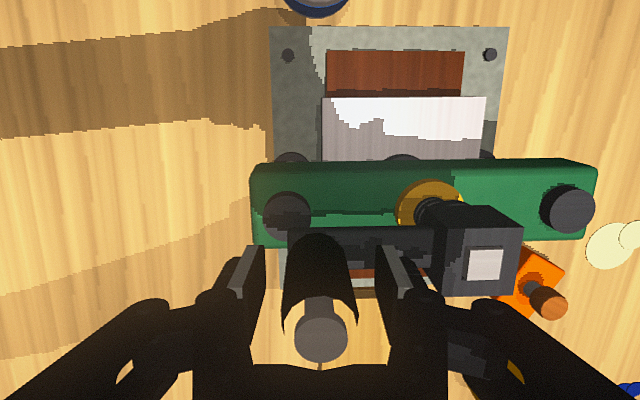

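View pics/sc16.png

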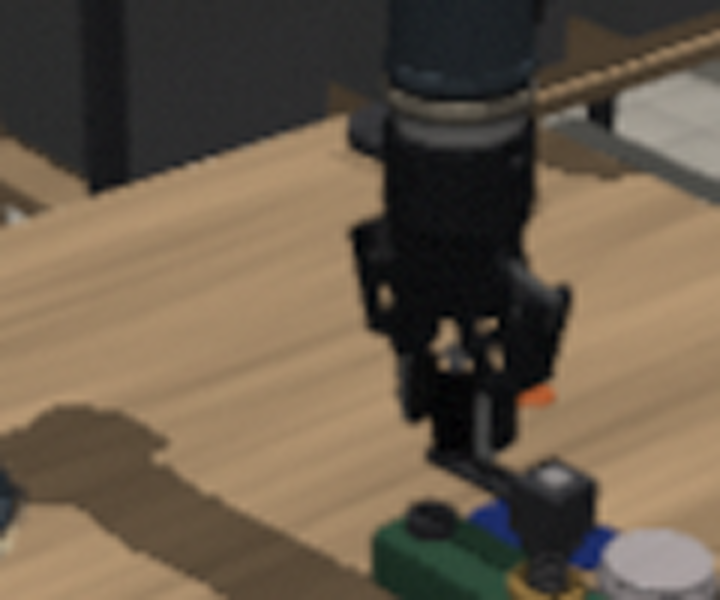

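Call:
move_arm(rows=[0, 0, 0, 0, 0.2, 0, 0, 0, 0, 0.2], squeeze=25)

```text
t: 13.98
ee_pos: [0.4593, 0.1086, 0.218]
tcp_rot: [3.136, -0.053, 0.046]
wrist_force: [-4.6, 0.6, -0.8]
gripper_width: 0.026
```

```bash
python3 st.py; cat > crank.py <<'E'
import sys
from h import *
B=np.radians(2.9); U=np.array([np.cos(B),np.sin(B)]);V=np.array([-U[1],U[0]])
OFF=-.035
def pad(s):
    R=Ro.from_euler('xyz',s['tcp_rot']).as_matrix(); return s['ee_pos']+R@np.array([0,0,OFF]),R
def cur(s,hub):
    P,R=pad(s); d=P[:2]-hub; x,y=d@U,d@V; phi=np.degrees(np.arctan2(y,-x)); return P,R,phi,np.hypot(x,y)*1e3
def plan(hub,step,n,z0,phi0=None,turns=0,dzrow=0.):
    s=robot.read_state();P,R,phi,r=cur(s,hub);
    print('phi',round(phi,1),'r',round(r,1),'z',round(P[2]*1e3,1),'rot',s['tcp_rot'].round(3),'F',s['wrist_force'].round(1),'M',s['moment'].round(2),'w',round(s['gripper_width']*1e3,1),'t',round(s['t'],2))
    prev=P.copy()
    for i in range(1,n+1):
        a=np.radians(phi+step*i); T=np.r_[hub+.07*(-np.cos(a)*U+np.sin(a)*V), z0-.006*(turns+(phi+step*i)/360)]
        D=R.T@(T-prev)*1e3; print(D.round(1)); prev=T
E
python3 - <<'E'
from crank import *
s=robot.read_state();P,R=pad(s);hub=P[:2]+.07*U;print('pad',P.round(4),'hub',hub.round(4))
plan(hub,10,3,P[2])
E
```

```text
t 13.97 q [-0.838  0.108  0.55   2.057 -0.047  0.943 -0.219] p [459.3 108.6 218. ] [ 3.136  -0.0525  0.0463] F [-4.6  0.6 -0.8] w 26.0
pad [0.4575 0.1087 0.2529] hub [0.5274 0.1122]
phi -0.0 r 70.0 z 252.9 rot [ 3.136 -0.053  0.046] F [-4.6  0.6 -0.8] M [0.   1.09 0.01] w 26.0 t 13.97
[  1.  -12.2   0.2]
[  3.1 -11.8   0.3]
[  5.1 -11.1   0.4]
```

Call:
move_arm(rows=[1, -12, 1, 0, 0.2, 3, -12, 1, 0, 0.2, 5, -11, 1, 0, 0.2])

```text
t: 14.35
ee_pos: [0.4661, 0.1438, 0.2168]
tcp_rot: [3.136, -0.05, 0.045]
wrist_force: [-2.2, -0.6, 4.4]
gripper_width: 0.0257
```

```bash
python3 - <<'E'
from crank import *
plan(np.array([.528,.1124]),15,5,.2525)
E
```

```text
phi 29.3 r 71.1 z 251.8 rot [ 3.136 -0.05   0.045] F [-2.2 -0.6  4.4] M [-0.27  1.   -0.01] w 25.7 t 14.35
[ 11.8 -14.2   0.5]
[ 14.3 -11.4   0.9]
[16.7 -7.3  1.1]
[18.  -2.7  1.1]
[18.1  2.   1.2]
```

Call:
move_arm(rows=[12, -14, 1.2, 0, 0.2, 14, -11, 1.5, 0, 0.2, 17, -7, 1.6, 0, 0.2, 18, -3, 1.6, 0, 0.2, 18, 2, 1.6, 0, 0.2])

```text
t: 14.98
ee_pos: [0.5475, 0.1816, 0.2155]
tcp_rot: [3.132, -0.05, 0.049]
wrist_force: [-4.8, -6.2, 7.3]
gripper_width: 0.0258
```

```bash
python3 - <<'E'
from crank import *
plan(np.array([.528,.1124]),18,5,.2525)
c=robot.capture('scene');crop(c,270,100,390,200,6,'sc17.png')
E
```

```text
phi 107.2 r 71.7 z 250.4 rot [ 3.132 -0.05   0.049] F [-4.8 -6.2  7.3] M [-1.58  1.63 -0.17] w 25.8 t 14.97
[19.1 11.3  1.1]
[15.7 15.2  1.2]
[10.2 19.3  1. ]
[ 3.7 21.6  0.7]
[-3.1 21.7  0.4]
```

View pics/sc17.png

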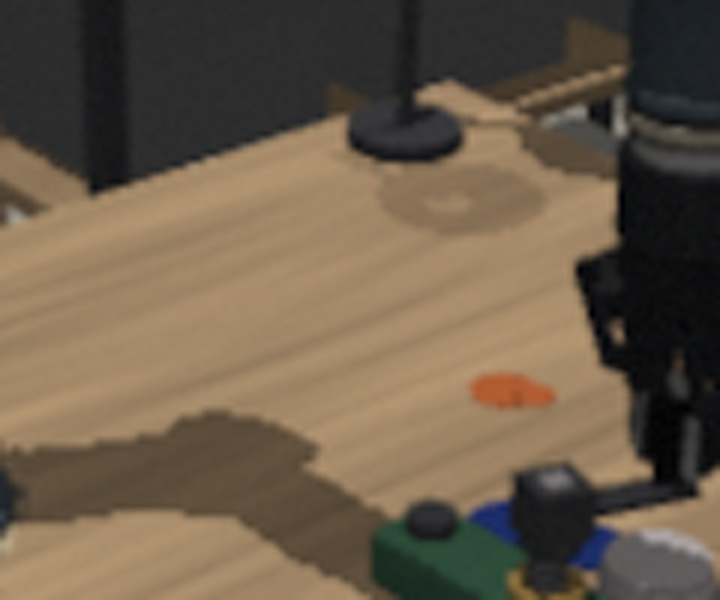

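Call:
move_arm(rows=[19, 11, 1, 0, 0.2, 16, 15, 1.5, 0, 0.2, 10, 19, 1.4, 0, 0.2, 4, 21, 1.1, 0, 0.2, -3, 21, 0.8, 0, 0.2])

```text
t: 15.65
ee_pos: [0.5979, 0.0982, 0.2158]
tcp_rot: [3.135, -0.033, 0.05]
wrist_force: [-5.7, 3.2, 7.7]
gripper_width: 0.0254
```

```bash
python3 - <<'E'
from crank import *
plan(np.array([.528,.113]),18,5,.2525)
c=robot.capture('scene');crop(c,270,100,410,220,5,'sc18.png')
E
```

```text
phi -165.0 r 70.3 z 250.8 rot [ 3.135 -0.033  0.05 ] F [-5.7  3.2  7.7] M [ 0.91  1.82 -0.02] w 25.4 t 15.65
[-9.  20.  -4.3]
[-14.6  16.3  -0.1]
[-19.   11.   -0.3]
[-21.4   4.6  -0.4]
[-21.8  -2.3  -0.4]
```

View pics/sc18.png

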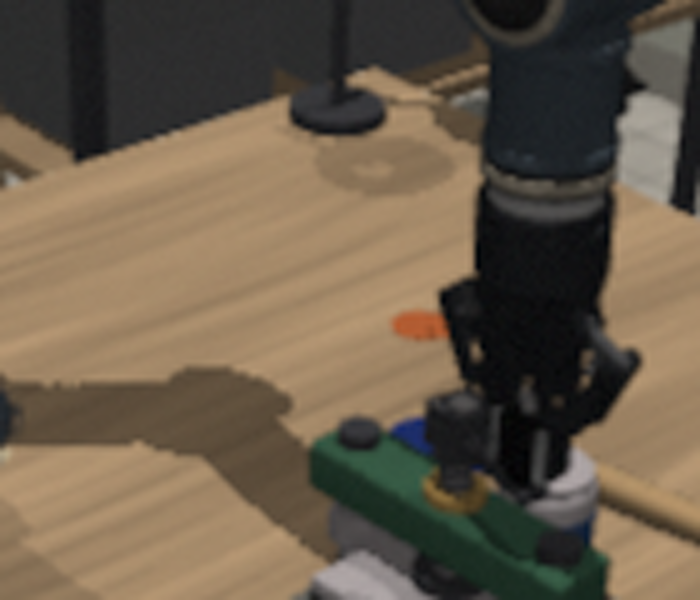

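```bash
python3 - <<'E'
from crank import *
plan(np.array([.528,.113]),18,5,.2525,turns=1)
E
```

```text
phi -161.9 r 70.3 z 250.7 rot [ 3.134 -0.031  0.046] F [-5.   1.1  6.8] M [0.59 1.74 0.02] w 25.5 t 15.7
[-10.3  19.4   1.6]
[-15.4  15.5  -0.1]
[-19.5  10.   -0.2]
[-21.6   3.5  -0.4]
[-21.6  -3.4  -0.4]
```

Call:
move_arm(rows=[-10, 19, 1.2, 0, 0.2, -15, 15, 0.8, 0, 0.2, -19, 10, 0.6, 0, 0.2, -21, 3, 0.5, 0, 0.2, -21, -3, 0.5, 0, 0.2])

```text
t: 16.32
ee_pos: [0.5269, 0.0427, 0.2149]
tcp_rot: [3.13, -0.061, 0.043]
wrist_force: [2.7, -6.7, 3.4]
gripper_width: 0.0257
```

```bash
python3 - <<'E'
from crank import *
plan(np.array([.528,.113]),18,5,.2525,turns=1)
c=robot.capture('scene');crop(c,270,100,410,220,5,'sc19.png')
E
```

```text
phi -84.4 r 70.1 z 249.9 rot [ 3.13  -0.061  0.043] F [ 2.7 -6.7  3.4] M [-1.09  0.29 -0.07] w 25.7 t 16.32
[-21.3  -5.4   0.9]
[-18.5 -11.6  -1. ]
[-14.  -16.8  -0.8]
[ -8.2 -20.3  -0.4]
[ -1.5 -21.9  -0. ]
```

View pics/sc19.png

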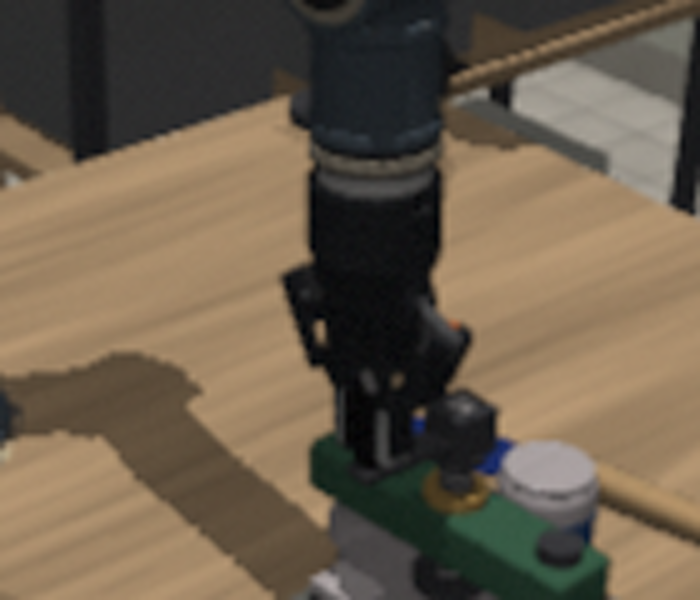

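Call:
move_arm(rows=[-21, -5, 1.2, 0, 0.2, -18, -12, 0.6, 0, 0.2, -14, -17, 0.8, 0, 0.2, -8, -20, 1.2, 0, 0.2, -1.5, -21, 1.4, 0, 0.2])

```text
t: 17.0
ee_pos: [0.4594, 0.1037, 0.2094]
tcp_rot: [3.121, -0.055, 0.027]
wrist_force: [-17.3, -4.1, 24.9]
gripper_width: 0.0253
```

```bash
python3 - <<'E'
from crank import *
plan(np.array([.528,.113]),18,5,.2525,turns=1)
c=robot.capture('scene');crop(c,270,100,410,220,5,'sc20.png')
E
```

```text
phi -4.1 r 71.0 z 244.4 rot [ 3.121 -0.055  0.027] F [-17.3  -4.1  24.9] M [-0.8   3.33 -0.03] w 25.3 t 17.0
[  2.5 -21.9  -2.2]
[  8.  -20.4   0.3]
[ 13.9 -16.9   0.7]
[ 18.4 -11.8   1.1]
[21.2 -5.5  1.3]
```

View pics/sc20.png

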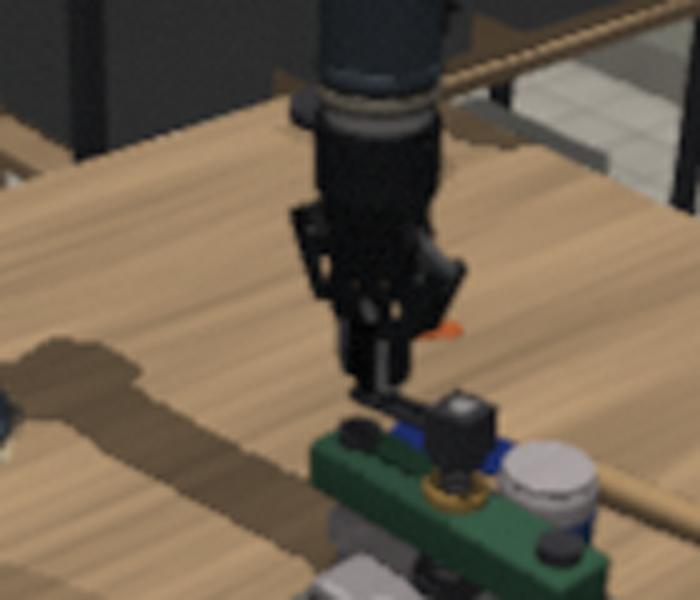

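Call:
move_arm(rows=[3, -21, -1.2, 0, 0.2, 8, -20, 0.5, 0, 0.2, 14, -17, 1, 0, 0.2, 18, -12, 1.3, 0, 0.2, 21, -5, 1.5, 0, 0.2])

```text
t: 17.68
ee_pos: [0.5254, 0.1834, 0.2089]
tcp_rot: [3.115, -0.056, 0.03]
wrist_force: [-1.6, -7.4, 6.6]
gripper_width: 0.0254
```

```bash
python3 - <<'E'
from crank import *
plan(np.array([.528,.113]),18,5,.2525,turns=1)
E
```

```text
phi 89.2 r 71.4 z 243.9 rot [ 3.115 -0.056  0.03 ] F [-1.6 -7.4  6.6] M [-1.92  1.02 -0.13] w 25.4 t 17.68
[21.8  4.1  0.5]
[19.8  9.2  1.7]
[16.  14.9  1.6]
[10.6 19.1  1.4]
[ 4.1 21.5  1.1]
```

Call:
move_arm(rows=[21, 4, 0.8, 0, 0.2, 20, 9, 1.7, 0, 0.2, 16, 15, 1.8, 0, 0.2, 11, 19, 1.6, 0, 0.2, 4, 21, 1.4, 0, 0.2])

```text
t: 18.3
ee_pos: [0.5995, 0.1179, 0.2088]
tcp_rot: [3.111, -0.035, 0.033]
wrist_force: [-9.6, 1.5, 12.2]
gripper_width: 0.0252
```

```bash
python3 - <<'E'
from crank import *
plan(np.array([.528,.113]),18,5,.2525,turns=2)
E
```

```text
phi 178.1 r 70.5 z 243.8 rot [ 3.111 -0.035  0.033] F [-9.6  1.5 12.2] M [ 0.46  3.19 -0.05] w 25.2 t 18.3
[-3.  21.6  7.1]
[-8.9 20.   0.6]
[-14.7  16.3   0.3]
[-19.   10.9  -0. ]
[-21.4   4.5  -0.3]
```

Call:
move_arm(rows=[-3, 21, 0.7, 0, 0.2, -9, 20, 0.8, 0, 0.2, -15, 16, 0.6, 0, 0.2, -19, 11, 0.4, 0, 0.2, -21, 5, 0.2, 0, 0.2])

```text
t: 18.92
ee_pos: [0.5442, 0.0436, 0.2086]
tcp_rot: [3.114, -0.054, 0.034]
wrist_force: [2.3, 0.9, 3.1]
gripper_width: 0.0256
```

```bash
python3 - <<'E'
from crank import *
plan(np.array([.528,.113]),18,5,.2525,turns=2)
c=robot.capture('scene');crop(c,270,100,410,220,5,'sc21.png')
E
```

```text
phi -98.9 r 70.0 z 243.5 rot [ 3.114 -0.054  0.034] F [2.3 0.9 3.1] M [0.43 0.18 0.08] w 25.6 t 18.93
[-22.    0.3   0.5]
[-20.9  -6.4  -1. ]
[-17.9 -12.6  -1. ]
[-13.1 -17.5  -0.9]
[ -7.1 -20.7  -0.7]
```

View pics/sc21.png

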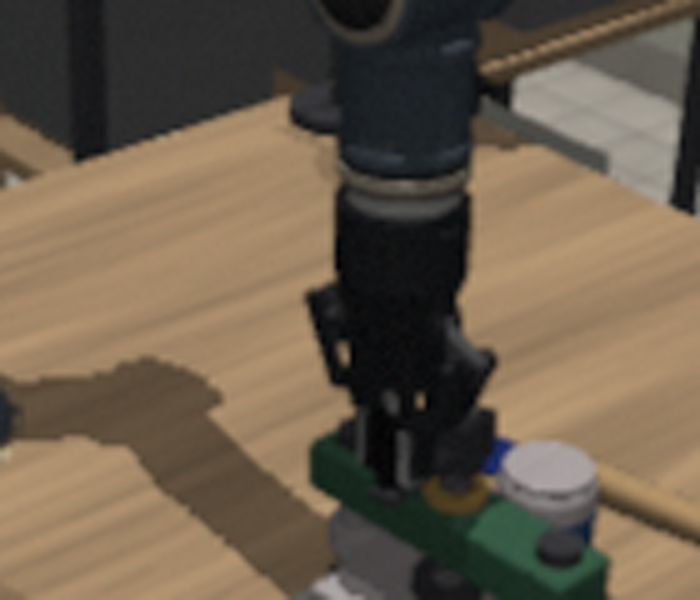

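Call:
move_arm(rows=[-21, 0, 1, 0, 0.2, -21, -6, 0.2, 0, 0.2, -18, -12, 0.2, 0, 0.2, -13, -17, 0.3, 0, 0.2, -7, -20, 0.3, 0, 0.2])

```text
t: 19.6
ee_pos: [0.463, 0.0885, 0.2039]
tcp_rot: [3.108, -0.06, 0.025]
wrist_force: [-6.1, -5.2, 14.7]
gripper_width: 0.0255
```

```bash
python3 - <<'E'
from crank import *
plan(np.array([.528,.113]),18,5,.2525,turns=2)
E
```

```text
phi -16.3 r 71.1 z 238.8 rot [ 3.108 -0.06   0.025] F [-6.1 -5.2 14.7] M [-0.96  1.5  -0.07] w 25.5 t 19.6
[ -2.2 -21.9  -2.6]
[  3.5 -21.6  -0.2]
[ 10.  -19.5   0.2]
[ 15.5 -15.5   0.7]
[19.5 -9.9  1.1]
```

Call:
move_arm(rows=[-2, -21, -1.5, 0, 0.2, 3, -21, 0, 0, 0.2, 10, -19, 0.4, 0, 0.2, 15, -15, 0.8, 0, 0.2, 19, -10, 1.2, 0, 0.2])

```text
t: 20.23
ee_pos: [0.5031, 0.1778, 0.2025]
tcp_rot: [3.104, -0.051, 0.029]
wrist_force: [-1.5, -5.0, 8.1]
gripper_width: 0.0252
```

```bash
python3 - <<'E'
from crank import *
plan(np.array([.528,.113]),18,5,.2525,turns=2)
c=robot.capture('scene');crop(c,270,100,410,220,5,'sc22.png')
E
```

```text
phi 70.9 r 71.3 z 237.5 rot [ 3.104 -0.051  0.029] F [-1.5 -5.   8.1] M [-1.2   0.54 -0.1 ] w 25.2 t 20.23
[22.  -3.1 -0.5]
[21.7  2.5  1.5]
[19.9  9.1  1.7]
[16.1 14.8  1.7]
[10.7 19.   1.6]
```

View pics/sc22.png

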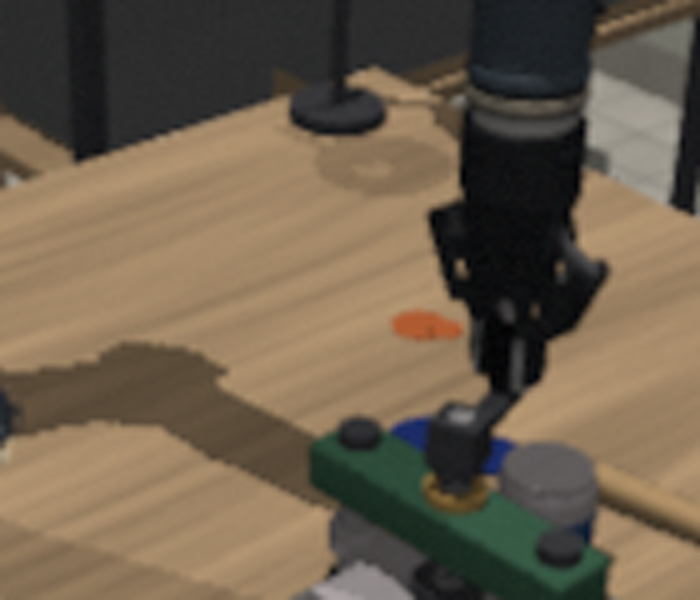

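Call:
move_arm(rows=[21, -3, 0, 0, 0.2, 21, 3, 1.5, 0, 0.2, 20, 9, 1.8, 0, 0.2, 16, 15, 1.8, 0, 0.2, 11, 19, 1.7, 0, 0.2])

```text
t: 20.9
ee_pos: [0.5945, 0.139, 0.2021]
tcp_rot: [3.098, -0.037, 0.037]
wrist_force: [-9.2, -0.7, 13.4]
gripper_width: 0.0253
```

```bash
python3 - <<'E'
from crank import *
plan(np.array([.528,.113]),18,5,.2525,turns=2)
E
```

```text
phi 160.1 r 70.7 z 237.0 rot [ 3.098 -0.037  0.037] F [-9.2 -0.7 13.4] M [-0.21  3.25 -0.18] w 25.3 t 20.9
[ 3.8 21.7  0.6]
[-2.4 21.7  1.2]
[-9.  19.9  0.8]
[-14.7  16.2   0.5]
[-19.   10.9   0.1]
```

Call:
move_arm(rows=[4, 21, 0.7, 0, 0.2, -2, 21, 1.2, 0, 0.2, -9, 20, 0.9, 0, 0.2, -15, 16, 0.7, 0, 0.2, -19, 11, 0.3, 0, 0.2])

```text
t: 21.52
ee_pos: [0.5615, 0.0496, 0.2026]
tcp_rot: [3.101, -0.045, 0.041]
wrist_force: [2.0, 1.5, 2.9]
gripper_width: 0.0253
```

```bash
python3 - <<'E'
from crank import *
plan(np.array([.528,.113]),18,5,.2525,turns=3)
E
```

```text
phi -114.3 r 69.7 z 237.6 rot [ 3.101 -0.045  0.041] F [2.  1.5 2.9] M [0.43 0.17 0.04] w 25.3 t 21.52
[-21.    6.2   0.8]
[-21.9  -0.8  -0.7]
[-20.6  -7.5  -0.9]
[-17.2 -13.5  -1. ]
[-12.2 -18.2  -1. ]
```

Call:
move_arm(rows=[-21, 6, 1, 0, 0.2, -21, 0, 0.3, 0, 0.2, -20, -7, 0.2, 0, 0.2, -17, -13, 0, 0, 0.2, -12, -18, 0, 0, 0.2])

```text
t: 22.15
ee_pos: [0.47, 0.0738, 0.1986]
tcp_rot: [3.101, -0.058, 0.035]
wrist_force: [0.1, -3.1, 9.2]
gripper_width: 0.0251
```

```bash
python3 - <<'E'
from crank import *
plan(np.array([.528,.113]),15,5,.2525,turns=3)
c=robot.capture('scene');crop(c,270,100,410,220,5,'sc23.png')
E
```

```text
phi -29.3 r 71.0 z 233.5 rot [ 3.101 -0.058  0.035] F [ 0.1 -3.1  9.2] M [-0.5   0.21 -0.04] w 25.1 t 22.15
[ -6.1 -17.3  -2.3]
[ -2.5 -18.1  -0.6]
[  2.3 -18.1  -0.3]
[  6.9 -16.9  -0. ]
[ 11.  -14.6   0.3]
```

View pics/sc23.png

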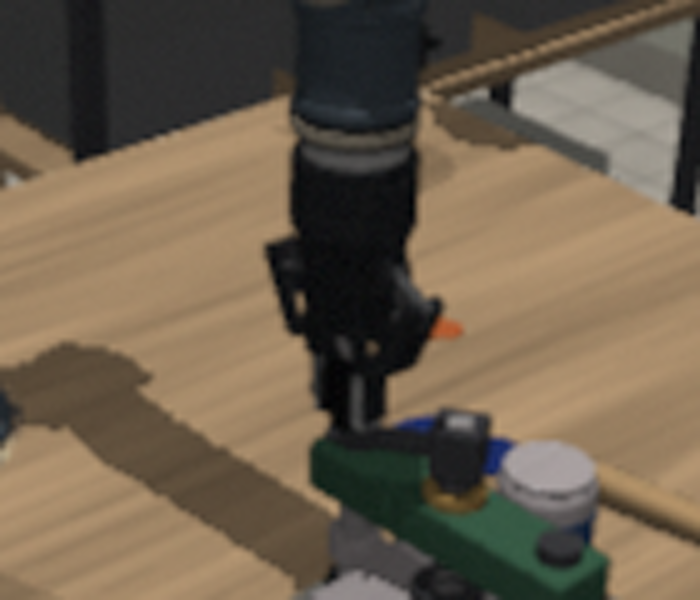

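Call:
move_arm(rows=[-6, -17, -1, 0, 0.2, -2, -18, 0, 0, 0.2, 2, -18, 0, 0, 0.2, 7, -17, 0.3, 0, 0.2])

```text
t: 22.7
ee_pos: [0.465, 0.1405, 0.1969]
tcp_rot: [3.096, -0.056, 0.036]
wrist_force: [-3.7, -3.3, 10.7]
gripper_width: 0.0252
```

```bash
python3 - <<'E'
from crank import *
plan(np.array([.528,.113]),12,4,.2525,turns=3)
E
```

```text
phi 27.0 r 71.2 z 231.8 rot [ 3.096 -0.056  0.036] F [-3.7 -3.3 10.7] M [-0.76  0.88 -0.09] w 25.2 t 22.7
[  9.  -11.8  -2.1]
[ 10.2 -10.5   0.3]
[12.1 -8.2  0.5]
[13.5 -5.5  0.7]
```

Call:
move_arm(rows=[9, -12, -0.5, 0, 0.2, 10, -11, 0.3, 0, 0.2, 11, -8, 0.5, 0, 0.2])

```text
t: 23.08
ee_pos: [0.4892, 0.1697, 0.1964]
tcp_rot: [3.09, -0.046, 0.038]
wrist_force: [-3.9, -1.8, 12.0]
gripper_width: 0.0252
```

```bash
python3 - <<'E'
from crank import *
plan(np.array([.528,.113]),8,4,.2525,turns=3)
s=robot.read_state();c=cap('wrist','w24.png');save(c,s,'w24.pkl')
c=robot.capture('scene');crop(c,270,120,410,240,5,'sc24.png')
E
```

```text
phi 58.2 r 71.1 z 231.3 rot [ 3.09  -0.046  0.038] F [-3.9 -1.8 12. ] M [-0.67  1.24 -0.12] w 25.2 t 23.07
[ 9.3 -3.6 -1.8]
[ 9.1 -3.4  0.4]
[ 9.5 -2.1  0.5]
[ 9.7 -0.8  0.5]
```

View pics/w24.png

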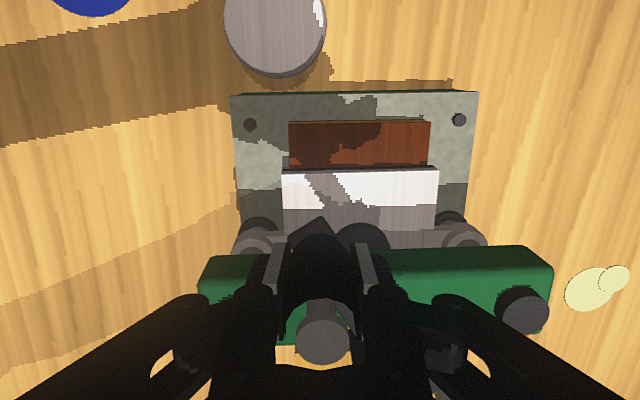

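View pics/sc24.png

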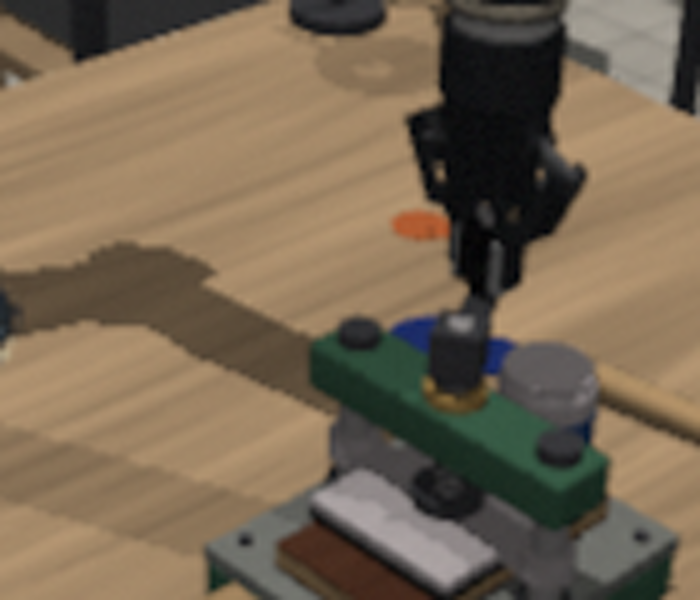

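Call:
move_arm(rows=[10, -4, -0.5, 0, 0.2, 5, -1, 0, 0, 0.2, 0, 0, 0, 0, 0.2])

```text
t: 23.55
ee_pos: [0.4995, 0.1755, 0.1966]
tcp_rot: [3.088, -0.037, 0.041]
wrist_force: [-1.1, -0.0, 6.2]
gripper_width: 0.0256
```

```bash
python3 - <<'E'
from crank import *
plan(np.array([.528,.113]),8,1,.2525,turns=3)
E
```

```text
phi 68.0 r 70.9 z 231.5 rot [ 3.088 -0.037  0.041] F [-1.1 -0.   6.2] M [-0.25  0.31 -0.01] w 25.6 t 23.55
[ 9.7 -2.2 -1.5]
```

Call:
move_arm(rows=[0, 0, 0, 0, 0.5, 0, 0, 0, 0, 0.5, 1, 2, -20, 0, 0.5, 1, 2, -40, 0, 0.5, 1, 2, -50, 0, 0.5])

```text
t: 24.18
ee_pos: [0.4936, 0.1725, 0.3021]
tcp_rot: [3.08, -0.024, 0.042]
wrist_force: [0.5, 0.8, 0.2]
gripper_width: 0.0427
```

```bash
python3 st.py; python3 - <<'E'
from h import *
s=robot.read_state();c=cap('wrist','w25.png');save(c,s,'w25.pkl')
c=robot.capture('scene');save(c,s,'sc25.pkl');crop(c,230,130,410,290,4.4,'sc25.png')
E
```

```text
t 24.18 q [-0.821  0.15   0.416  1.803  0.007  1.202 -0.37 ] p [493.6 172.5 302.1] [ 3.0796 -0.0236  0.0416] F [0.5 0.8 0.2] w 42.7
```

View pics/w25.png

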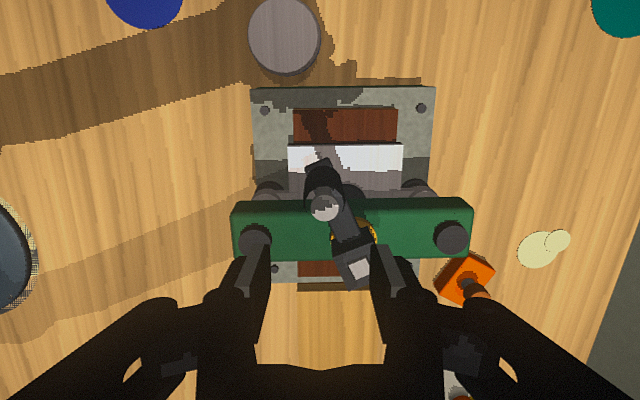

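View pics/sc25.png

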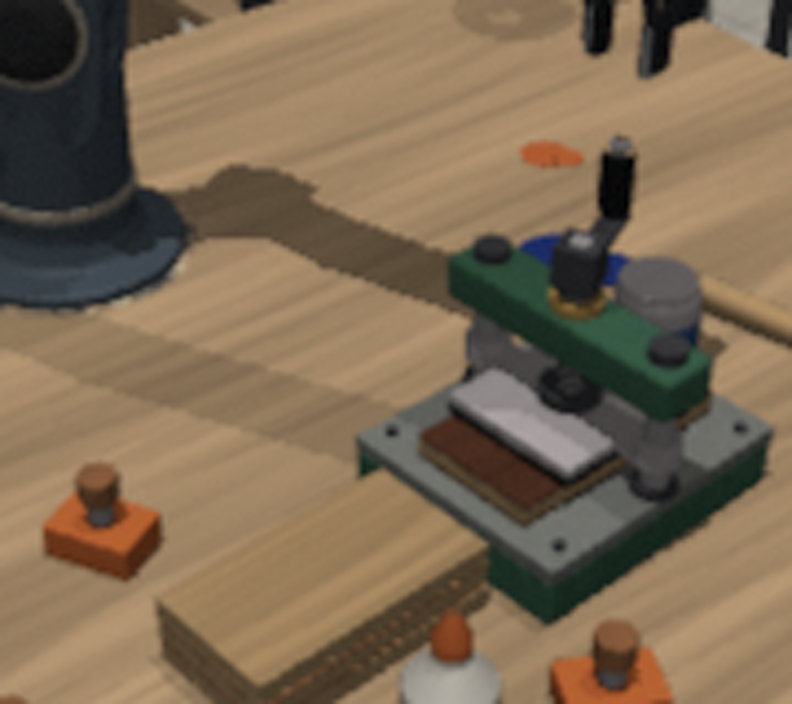

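```bash
python3 - <<'E'
from h import *
c,s=load('w25.pkl')
k=onplane(c,[(325,208)],.261,s)[0];h=onplane(c,[(359,268)],.219,s)[0];d=k-h
print(k,h,np.hypot(*d[:2]),'phi',180-np.degrees(np.arctan2(d[1],d[0]))+2.9)
to(.53,-.33,.25,.05)
E
```

```text
[0.49801236 0.1765366  0.261     ] [0.5279714  0.11270342 0.219     ] 0.0705139592110189 phi 67.75777005858697
pose [0.4973 0.1739 0.3072] [ 3.0858 -0.0353  0.0417] F [ 0.7  0.  -1.4] w 0.0424 t 24.27
n 9
1.3 56.1 6.4 -0.0009
1.2 56.1 6.4 -0.0009
1.2 56.1 6.4 -0.0009
1.1 56.1 6.4 -0.0009
1.1 56.1 6.4 -0.0009
1.0 56.1 6.4 -0.0009
1.0 56.1 6.4 -0.0009
0.9 56.1 6.4 -0.0009
0.9 56.1 6.4 -0.0009
```

Call:
move_arm(rows=[1, 50, -10, 0, 0.6, 1, 55, 0, 0, 0.6, 1, 55, 0, 0, 0.6, 1, 55, 0, 0, 0.6, 1, 55, 0, 0, 0.6])

```text
t: 24.9
ee_pos: [0.5125, -0.0973, 0.3291]
tcp_rot: [3.085, -0.033, 0.055]
wrist_force: [0.7, -0.5, -1.1]
gripper_width: 0.0512
```

```bash
python3 - <<'E'
from h import *
to(.53,-.33,.2,.05)
E
```

```text
pose [ 0.5125 -0.0973  0.3291] [ 3.0855 -0.0327  0.0546] F [ 0.7 -0.5 -1.1] w 0.0512 t 24.9
n 5
1.0 46.7 25.8 0.0009
1.0 46.7 25.8 0.0009
1.0 46.7 25.8 0.0009
1.1 46.7 25.8 0.0009
1.1 46.7 25.8 0.0009
```

Call:
move_arm(rows=[2, 50, 15, 0, 0.6, 2, 50, 25, 0, 0.6, 2, 50, 30, 0, 0.6, 1, 40, 30, 0, 0.6, 0, 10, 10, 0, 0.6])

```text
t: 25.52
ee_pos: [0.5313, -0.3125, 0.2249]
tcp_rot: [3.084, -0.031, 0.049]
wrist_force: [-0.3, -0.1, -0.1]
gripper_width: 0.0515
```

```bash
python3 st.py; python3 - <<'E'
from h import *
s=robot.read_state();c=cap('wrist','w26.png');save(c,s,'w26.pkl')
c=robot.capture('top');save(c,s,'top26.pkl');crop(c,260,140,460,290,4,'top26.png')
E
```

```text
t 25.52 q [-0.084  0.396  0.709  1.75  -0.263  1.039  0.755] p [ 531.3 -312.5  224.9] [ 3.0844 -0.0314  0.0493] F [-0.3 -0.1 -0.1] w 51.5
```

View pics/w26.png

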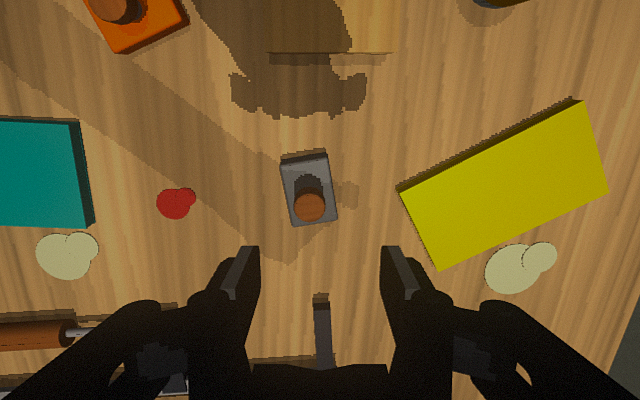

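View pics/top26.png

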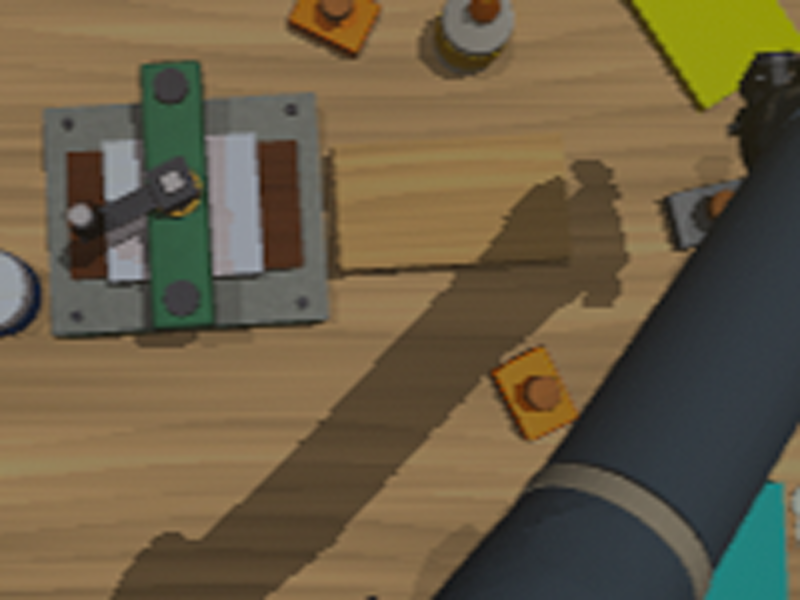

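```bash
python3 - <<'E'
from crank import *
c,s=load('w26.pkl')
K=onplane(c,[(309,207)],.068,s)[0];print('knob',K)
q=onplane(c,[(280,163),(326,153),(338,217),(292,228)],.028,s);print('wt c',q.mean(0),q.round(4)[:,:2])
P,R=pad(robot.read_state());print('pad',P)
st=onplane(c,[(267,53),(392,53)],.054,s);print('stack edge',st)
z=R[:,2];print('toolz',z)
# TCP target so that pad (35 behind) at knob xy, z pad .057 
print('tcp tgt',np.r_[K[:2],.0566]+z*.035)
E
```

```text
knob [ 0.5289839  -0.35308013  0.068     ]
wt c [ 0.52918082 -0.35154099  0.028     ] [[ 0.4992 -0.3232]
 [ 0.5441 -0.3111]
 [ 0.5605 -0.3787]
 [ 0.5128 -0.3931]]
pad [ 0.53088416 -0.30859146  0.26069167]
stack edge [[ 0.48908444 -0.22348502  0.054     ]
 [ 0.59285676 -0.21812252  0.054     ]]
toolz [ 0.03518496 -0.05445548 -0.9978961 ]
tcp tgt [ 0.53021537 -0.35498607  0.02167364]
```

```bash
python3 - <<'E'
from crank import *
s=robot.read_state();P,R=pad(s);print(s['ee_pos'],s['tcp_rot'],(R.T@(np.array([.530,-.355,.09])-s['ee_pos'])*1e3).round(1),(R.T@np.array([0,0,-68])).round(1))
E
```

```text
[ 0.53211563 -0.3104974   0.2257653 ] [ 3.08536676 -0.03238886  0.0515546 ] [ -8.8  36.6 137.8] [-2.2 -3.8 67.9]
```

Call:
move_arm(rows=[-2, 20, 25, 0, 0.6, -2, 14, 35, 0, 0.6, -2, 2, 35, 0, 0.6, -1, 1, 28, 0, 0.6])

```text
t: 26.12
ee_pos: [0.5396, -0.3479, 0.1077]
tcp_rot: [3.086, -0.045, 0.065]
wrist_force: [0.6, -0.2, -0.7]
gripper_width: 0.0513
```

```bash
python3 st.py; python3 - <<'E'
from crank import *
s=robot.read_state();c=cap('wrist','w27.png')
s=robot.read_state();P,R=pad(s);print(s['ee_pos'],s['tcp_rot'],(R.T@(np.array([.530,-.355,.022])-s['ee_pos'])*1e3).round(1))
E
```

```text
t 26.12 q [ 0.055  0.557  0.617  1.807 -0.403  0.832  0.918] p [ 539.6 -347.9  107.7] [ 3.0857 -0.0455  0.0647] F [ 0.6 -0.2 -0.7] w 51.3
[ 0.53789438 -0.34649378  0.10417423] [ 3.0886723  -0.04027543  0.06473706] [-11.7   3.6  82.1]
```

View pics/w27.png

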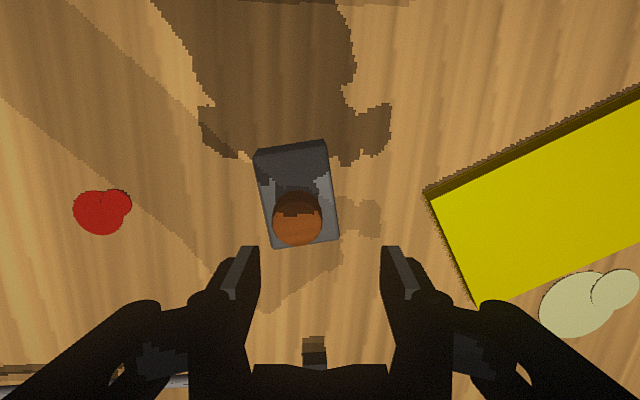

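Call:
move_arm(rows=[-6, 1, 20, 0.01, 0.6, -4, 1, 20, 0, 0.6, -2, 1, 14, 0, 0.6])

```text
t: 26.55
ee_pos: [0.533, -0.3489, 0.0517]
tcp_rot: [3.089, -0.047, 0.062]
wrist_force: [0.4, -0.2, 0.2]
gripper_width: 0.0517
```

```bash
python3 st.py; python3 - <<'E'
from crank import *
s=robot.read_state();c=cap('wrist','w28.png');save(c,s,'w28.pkl')
c=robot.capture('scene');crop(c,190,170,330,290,5,'sc28.png')
s=robot.read_state();P,R=pad(s);print(s['ee_pos'],s['tcp_rot'],(R.T@(np.r_[np.array([.529,-.353,.0566])+R[:,2]*.035]-s['ee_pos'])*1e3).round(1))
E
```

```text
t 26.55 q [ 0.101  0.619  0.564  1.852 -0.461  0.729  0.971] p [ 533.  -348.9   51.7] [ 3.0891 -0.0472  0.0623] F [ 0.4 -0.2  0.2] w 51.7
[ 0.53193459 -0.34883322  0.05074741] [ 3.09032882 -0.04471224  0.06129062] [-2.9  4.3 29.2]
```

View pics/w28.png

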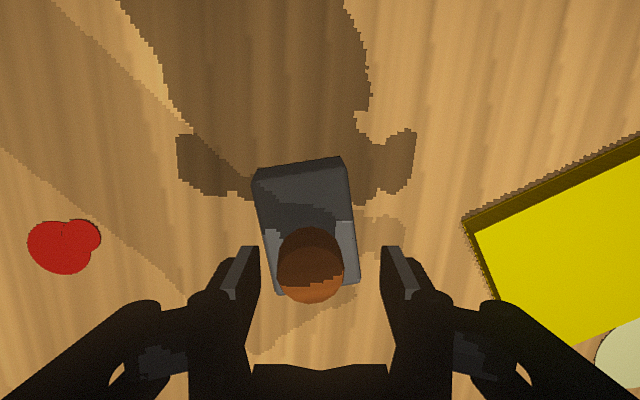

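View pics/sc28.png

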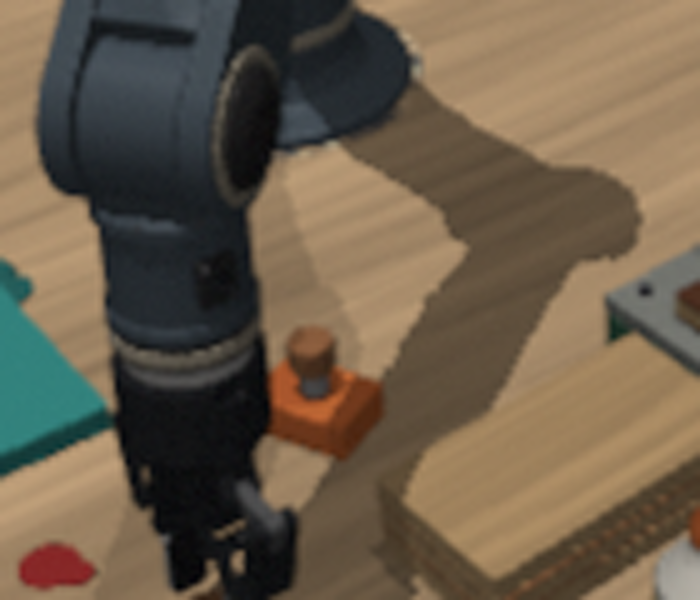

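Call:
move_arm(rows=[-2, 2, 15, 0, 0.6, -2, 2, 12, 0, 0.6, 0, 0, 1, 0, 0.6])

```text
t: 27.02
ee_pos: [0.5305, -0.3554, 0.0222]
tcp_rot: [3.089, -0.047, 0.062]
wrist_force: [0.2, 0.3, 0.2]
gripper_width: 0.0514
```

```bash
python3 st.py
```

```text
t 27.02 q [ 0.135  0.66   0.533  1.861 -0.491  0.68   1.004] p [ 530.5 -355.4   22.2] [ 3.089  -0.0468  0.0616] F [0.2 0.3 0.2] w 51.4
```

Call:
move_arm(rows=[0, 0, 0, 0, 0.2, 0, 0, 0, 0, 0.2, 0, 0, -15, 0, 0.2, 0, 0, -30, 0, 0.2], squeeze=60)

```text
t: 27.52
ee_pos: [0.5244, -0.35, 0.0643]
tcp_rot: [3.096, -0.037, 0.061]
wrist_force: [0.0, 0.2, -8.4]
gripper_width: 0.0285
```

```bash
python3 st.py
```

```text
t 27.52 q [ 0.097  0.6    0.58   1.853 -0.444  0.76   0.967] p [ 524.4 -350.    64.3] [ 3.0962 -0.0372  0.0612] F [ 0.   0.2 -8.4] w 28.5
```

Call:
move_arm(rows=[2, 0, -35, 0, 0.2, 2, -15, -30, 0.05, 0.2, 0, -45, -5, 0.05, 0.2, 0, -50, 0, 0.05, 0.2, 0, -50, 0, 0.05, 0.2])

```text
t: 28.15
ee_pos: [0.5273, -0.1864, 0.1312]
tcp_rot: [3.104, -0.044, -0.156]
wrist_force: [1.1, 0.4, -9.7]
gripper_width: 0.0283
```

```bash
python3 st.py; python3 - <<'E'
from crank import *
s=robot.read_state();P,R=pad(s);print('pad',P,(R.T@(np.r_[.537,-.119,.13]+R[:,2]*.035-s['ee_pos'])*1e3).round(1))
E
```

```text
t 28.15 q [-0.32   0.428  0.734  1.973 -0.351  0.821  0.441] p [ 527.3 -186.4  131.2] [ 3.1043 -0.0444 -0.156 ] F [ 1.1  0.4 -9.7] w 28.3
pad [ 0.52593087 -0.18483164  0.16610827] [ -0.9 -68.1  33.6]
```

Call:
move_arm(rows=[0, -30, 2, 0, 0.2, 0, -25, 5, 0, 0.2, 0, -8, 5, 0, 0.2])

```text
t: 28.52
ee_pos: [0.5349, -0.1148, 0.1153]
tcp_rot: [3.109, -0.038, -0.148]
wrist_force: [0.5, -0.7, -8.8]
gripper_width: 0.0282
```

```bash
python3 st.py; python3 - <<'E'
from crank import *
s=robot.read_state();c=cap('wrist','w29.png');save(c,s,'w29.pkl')
c=robot.capture('scene');save(c,s,'sc29.pkl');crop(c,230,160,390,300,5,'sc29.png')
c=robot.capture('top');save(c,s,'top29.pkl');crop(c,260,140,420,260,5,'top29.png')
s=robot.read_state();P,R=pad(s);print('pad',P,(R.T@(np.r_[.537,-.119,.11]+R[:,2]*.035-s['ee_pos'])*1e3).round(1))
E
```

```text
t 28.52 q [-0.441  0.435  0.719  2.005 -0.358  0.791  0.327] p [ 534.9 -114.8  115.3] [ 3.1095 -0.0384 -0.148 ] F [ 0.5 -0.7 -8.8] w 28.2
pad [ 0.53367534 -0.11674599  0.15069607] [ 2.   0.3 40.8]
```

View pics/w29.png

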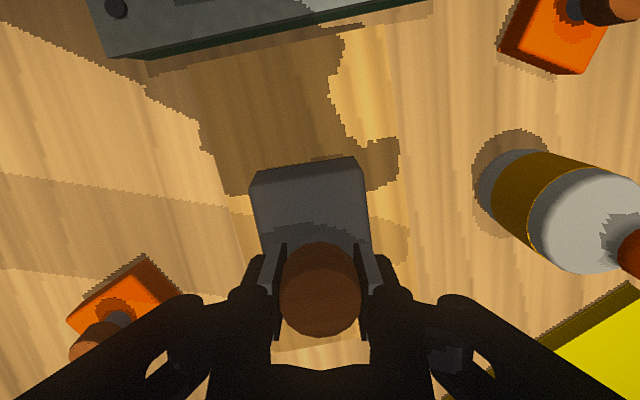

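View pics/sc29.png

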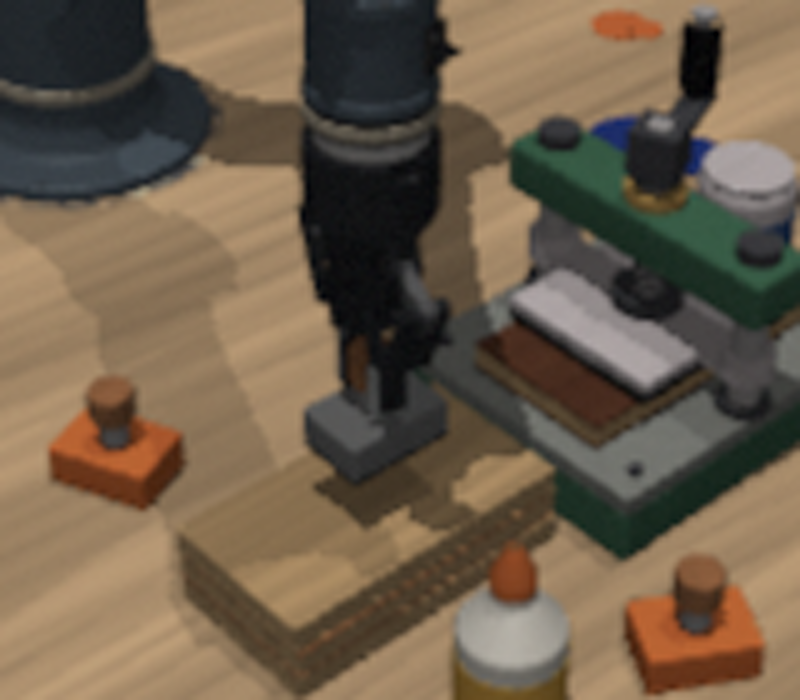

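View pics/top29.png

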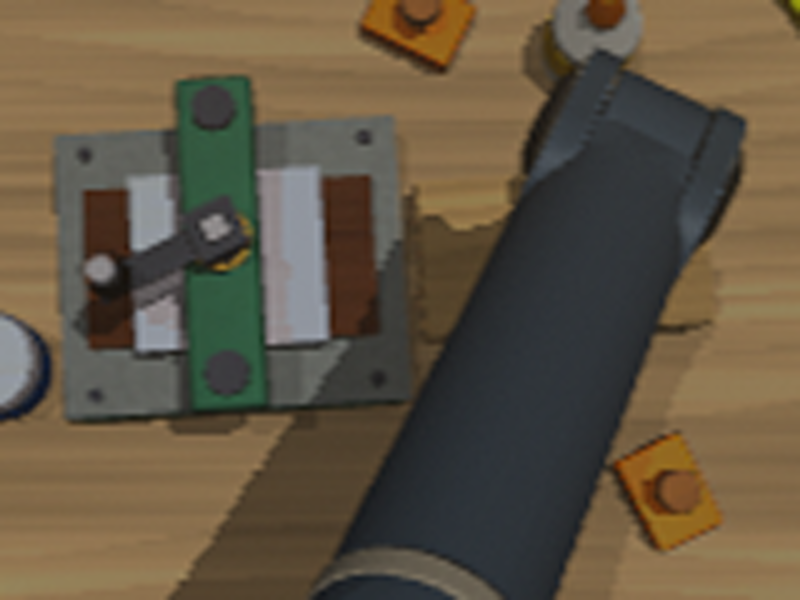

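Call:
move_arm(rows=[1, 0, 12, 0, 0.2, 0, 0, 12, 0, 0.2, 0, 0, 6, 0, 0.2])

```text
t: 29.05
ee_pos: [0.5367, -0.1236, 0.0847]
tcp_rot: [3.106, -0.041, -0.157]
wrist_force: [-0.4, -0.4, -8.0]
gripper_width: 0.0283
```

```bash
python3 st.py; python3 - <<'E'
from crank import *
s=robot.read_state();P,R=pad(s);print('pad',P)
c=robot.capture('scene');save(c,s,'sc30.pkl');crop(c,230,160,390,300,5,'sc30.png')
E
```

```text
t 29.05 q [-0.396  0.484  0.685  2.021 -0.404  0.73   0.369] p [ 536.7 -123.6   84.7] [ 3.1056 -0.0411 -0.157 ] F [-0.4 -0.4 -8. ] w 28.3
pad [ 0.53545178 -0.12211917  0.11964523]
```

View pics/sc30.png

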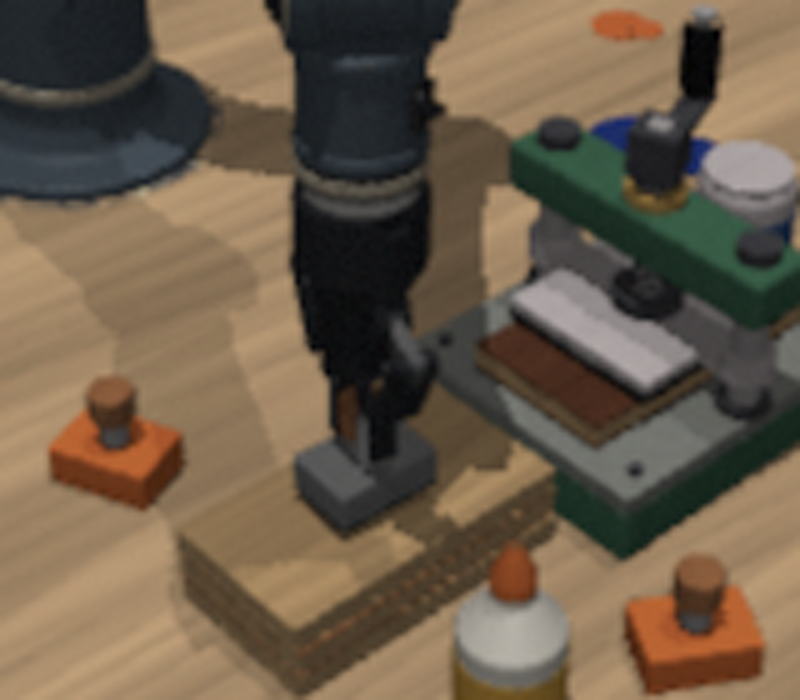

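Call:
move_arm(rows=[1, -3, 4, 0, 0.2, 0, -1, 2, 0, 0.2])

```text
t: 29.35
ee_pos: [0.5384, -0.1203, 0.0776]
tcp_rot: [3.105, -0.04, -0.158]
wrist_force: [0.1, 0.3, -8.6]
gripper_width: 0.0285
```

```bash
python3 st.py
```

```text
t 29.35 q [-0.394  0.496  0.676  2.023 -0.415  0.719  0.369] p [ 538.4 -120.3   77.6] [ 3.1051 -0.0403 -0.1577] F [ 0.1  0.3 -8.6] w 28.5
```

Call:
move_arm(rows=[0, 0, 1, 0, 0.2, 0, 0, 0.7, 0, 0.2])

```text
t: 29.6
ee_pos: [0.5389, -0.1196, 0.0765]
tcp_rot: [3.106, -0.04, -0.157]
wrist_force: [-2.1, 2.0, -2.4]
gripper_width: 0.0286
```

```bash
python3 st.py
```

```text
t 29.6 q [-0.393  0.498  0.674  2.023 -0.418  0.717  0.371] p [ 538.9 -119.6   76.5] [ 3.1065 -0.0403 -0.1571] F [-2.1  2.  -2.4] w 28.6
```

One edge is touching, as the force has dropped to −2.4 N, so I'll go a touch further and then release.

Call:
move_arm(rows=[0, 0, 0.8, 0, 0.2, 0, 0, 0.3, 0, 0.2])

```text
t: 29.85
ee_pos: [0.5389, -0.1195, 0.0764]
tcp_rot: [3.107, -0.04, -0.157]
wrist_force: [-1.4, 0.4, -2.4]
gripper_width: 0.0287
```

```bash
python3 st.py
```

```text
t 29.85 q [-0.392  0.498  0.673  2.023 -0.419  0.717  0.372] p [ 538.9 -119.5   76.4] [ 3.1075 -0.0404 -0.1568] F [-1.4  0.4 -2.4] w 28.7
```

Call:
move_arm(rows=[0, 0, 1.5, 0, 0.2, 0, 0, 1, 0, 0.2])

```text
t: 30.1
ee_pos: [0.539, -0.1194, 0.0763]
tcp_rot: [3.11, -0.04, -0.157]
wrist_force: [-5.5, 2.5, 5.4]
gripper_width: 0.0286
```

```bash
python3 st.py
```

```text
t 30.1 q [-0.389  0.498  0.671  2.022 -0.421  0.718  0.375] p [ 539.  -119.4   76.3] [ 3.1104 -0.04   -0.157 ] F [-5.5  2.5  5.4] w 28.6
```

Call:
move_arm(rows=[0, 0, 0, 0, 0.55, 0, 0, 0, 0, 0.6, 1, 0, -15, 0, 0.6, 1, 0, -35, 0, 0.6, 1, 0, -45, 0, 0.6])

```text
t: 30.72
ee_pos: [0.541, -0.1183, 0.1752]
tcp_rot: [3.107, -0.046, -0.159]
wrist_force: [0.4, -0.2, -0.7]
gripper_width: 0.0516
```

```bash
python3 st.py; python3 - <<'E'
from crank import *
s=robot.read_state();c=cap('wrist','w31.png');save(c,s,'w31.pkl')
c=robot.capture('scene');save(c,s,'sc31.pkl');crop(c,230,130,390,270,5,'sc31.png')
E
```

```text
t 30.73 q [-0.497  0.363  0.783  1.942 -0.284  0.906  0.259] p [ 541.  -118.3  175.2] [ 3.1065 -0.0459 -0.1587] F [ 0.4 -0.2 -0.7] w 51.6
```

View pics/w31.png

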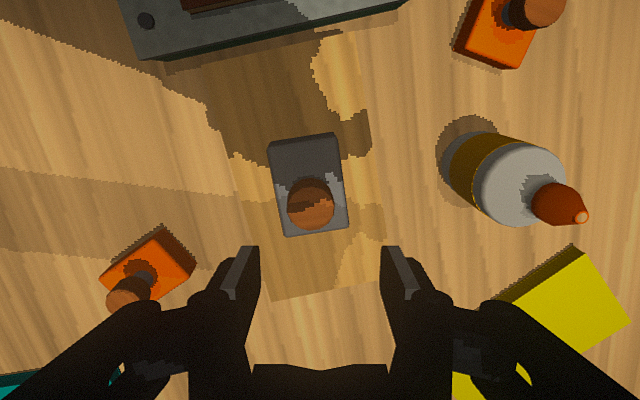

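View pics/sc31.png

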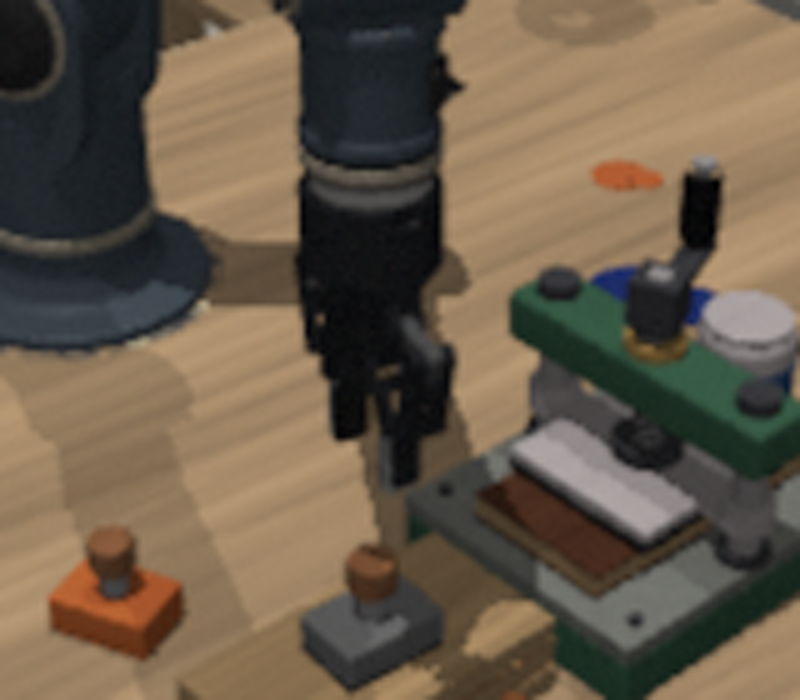

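Call:
move_arm(rows=[0, 0, -50, 0, 0.6, -10, 30, -50, 0, 0.6, -20, 50, -20, 0, 0.6, -20, 55, 0, 0, 0.6, -20, 55, 0, 0, 0.6])

```text
t: 31.45
ee_pos: [0.442, -0.292, 0.3087]
tcp_rot: [3.107, -0.066, -0.147]
wrist_force: [-0.2, -0.4, 0.4]
gripper_width: 0.0514
```

Call:
move_arm(rows=[-10, 55, 0, 0, 0.6, -10, 50, 0, 0, 0.6, 0, 20, 0, 0, 0.6, 0, 0, 0, 0, 0.6])

```text
t: 31.95
ee_pos: [0.3977, -0.4217, 0.3145]
tcp_rot: [3.104, -0.072, -0.157]
wrist_force: [0.9, 0.2, -0.2]
gripper_width: 0.0511
```

```bash
python3 st.py; python3 - <<'E'
from h import *
c=robot.capture('top');save(c,None,'top32.pkl');crop(c,240,130,440,280,4,'top32.png')
c=robot.capture('scene');save(c,None,'sc32.pkl');crop(c,240,130,420,290,4.4,'sc32.png')
E
```

```text
t 31.95 q [-0.039  0.28   0.993  1.736 -0.278  1.184  0.866] p [ 397.7 -421.7  314.5] [ 3.1043 -0.0719 -0.1566] F [ 0.9  0.2 -0.2] w 51.1
```

View pics/top32.png

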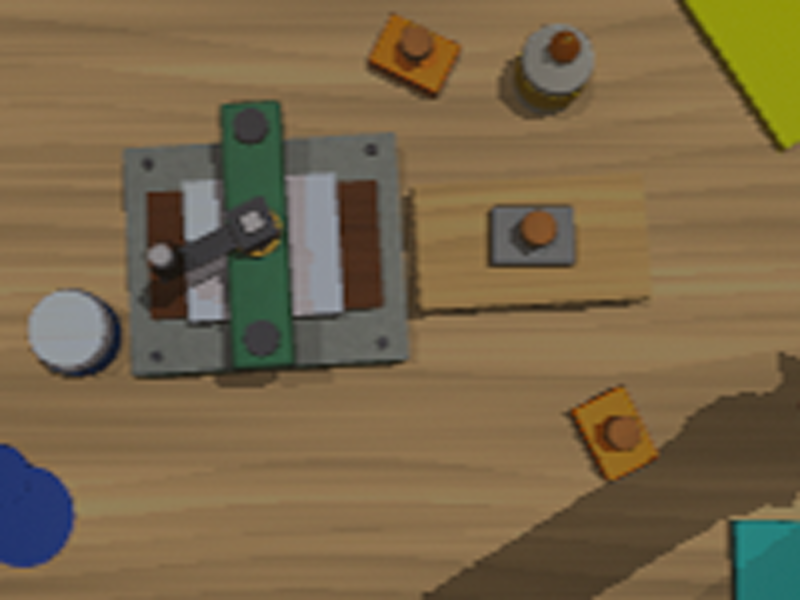

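View pics/sc32.png

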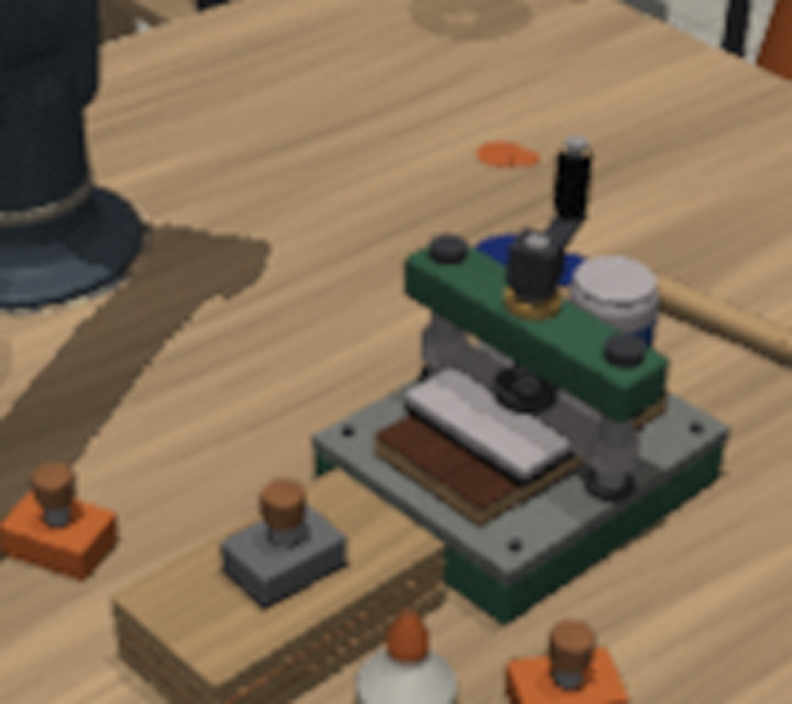

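```bash
python3 - <<'E'
from h import *
c=load('top32.pkl')[0]; f=lambda L:np.array(L,float)/4+[240,130]-.4
print('wt',onplane(c,f([(490,206),(573,206),(575,266),(491,266)]),.082).mean(0))
print('stack',onplane(c,f([(412,186),(645,178),(650,298),(418,310)]),.054).mean(0))
b=onplane(c,f([(124,150),(394,134),(409,358),(135,377)]),.052).mean(0)
p=onplane(c,f([(147,193),(377,180),(382,307),(152,319)]),.070);print('bed',b,'panel',p.mean(0),p.round(4)[:,:2])
E
```

```text
wt [ 0.53477409 -0.11561513  0.082     ]
stack [ 0.53308257 -0.11809867  0.054     ]
bed [0.52523004 0.112807   0.052     ] panel [0.52639046 0.11258476 0.07      ] [[0.5763 0.2142]
 [0.5863 0.0153]
 [0.4761 0.012 ]
 [0.4669 0.2087]]
```

All of it checks out: the panel is within about 1 mm of the bed centre, the weight is within about 3 mm of the stack centre, and the gripper is clear of everything. I'm handing the job in.

```bash
python3 -c "
from rig import robot
print(robot.finish_job())"
```

```text
the job is handed in; nothing more can be done
None
```

The job is done and handed in at about 32 s of the 72 s allowed. The dark panel is clamped in the press and the iron weight is back on the remaining stack.

**What I did**
- I stood the weight on the bench beyond the stack's outer end.
- I slid the dark panel across onto the bed with two fingertips, without lifting it.
- I wound the crank clockwise about 3.19 turns, which is about 0.39 turn past touching. I pressed lightly down throughout so the crank stayed on its square end.
- I lowered the weight gently onto the middle of the stack and moved the arm clear.

**Last checks**
- **Panel:** it is about 1 mm from the bed centre and square to within about 1°. The pictures show the platen resting on it.
- **Crank:** it is seated on its shaft. Its angle in the wrist picture agreed with the counted turns.
- **Weight:** it stands upright, about 3 mm from the stack's centre.
- **Other panels and bystanders:** in the last pictures the other panels, bottle, tin and look-alikes appear where they were at the start. I took no separate measurement of these, and only part of the hammer was in the close-ups.

**What disagreed**
- **Fingertips:** they proved to be about 15 mm behind the TCP, not 25 mm ahead as stated. My first close on the weight's knob missed, and I worked from the measured offset after that.
- **Tool tilt:** the tool drifted up to about 4° during the moves, which I allowed for.
- **Camera agreement:** the wrist and top cameras disagreed by 3 to 5 mm in x. I therefore judged the panel's position against the bed within one camera's view.
- **Clamping force:** the wrist force did not rise clearly as the platen clamped, so I judge the clamp firm from the turns and the pictures only.

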